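# Fit the drip panel in the draining stand and click the spout round to the dish

## Robot

A 7-joint arm with a two-finger parallel gripper is mounted at the origin on the work surface. World frame = base frame: x ahead of the robot, y to its left, z up, the work surface at z = 0. Lengths are in m, angles in degrees, forces in N, time in s.
With the tool pointing down it reaches from about 0.4 to 0.85 m from the base axis. Payload 10.4 kg.
Tool frame: the origin (TCP) lies at the very end of the fingers, on their centre line; the grasp point (between the pads) lies 19 mm behind it; z points along the fingers, y is the direction in which the jaws open and shut (so a half turn about z gives the same grasp; the last joint's range is limited). The gripper opens to 87 mm and grips with 3 to 60 N. Pads are 19 mm wide; open, the fingers measure 117 mm over their backs; the gripper's body (75 mm by 190 mm) begins 51 mm behind the grasp point.
Start: joints at [63.449, 19.034, -3.707, 83.658, 1.238, 77.344, -5.071], TCP at [0.267, -0.565, 0.223] pointing down, gripper open.
Joint ranges: [-148.97, 148.97], [-28.65, 121.19], [-84.17, 76.75], [9.2, 138.47], [-72.65, 252.65], [3.7, 117.97], [-149.18, 149.18]. Speed limits (degrees/s): [127.2, 127.2, 159.86, 159.86, 180, 180, 180].

## Interface

Orientations are given as [roll, pitch, yaw] about the fixed x, y, z axes, in that order (R = Rz(yaw) Ry(pitch) Rx(roll)).
In Python, from bench import robot gives the robot as it stands.
- The arm moves only by the tool carry_out, never from a script. Its argument "plan" is a list of rows, each a list of 3 entries, a list of its own where there are three numbers: the turn, a rotation vector about the tool's x, y, z in rad, then the shift along the tool's x, y, z in m, then the closure, from 0 (fully open) to 1 (shut). In form: [[[wx, wy, wz], [tx, ty, tz], fingers], ...]. A call has 1 to 20 rows; each row shifts and turns the commanded pose from where the row before left it, along the tool's axes as they then stand; what a row does not reach is not made up. A row lasts 1/10 s, in which the tool goes at most 50 mm and 8.59 degrees, less where a joint would pass 70% of its speed; a pose out of reach is approached as far as the arm can. A call is refused whole if a number of a shift passes 0.05 or a number of a turn 0.15, either way. A call with a gripper value outside its range is refused whole. The fingers move at their own pace and stop on an object; "newtons" is the grip in N (left out, the last holds). Time passes only in rows, so rows that do not move let the fingers close. It gives the time, the measured TCP pose, the force and the opening at its end, in the units of the state.
- robot.sense(): the state, without advancing time (a new reading comes with each control period).
- robot.capture(name): name is "scene" or "side" or "wrist"; returns a dict with "frame" (480x640x3 uint8, red, green, blue), "intrinsics" (3x3 intrinsics, pixels), "R" (3x3) and "t" (3): a world point X has camera coordinates R X + t; the wrist camera has in their place "T_tool_cam" (4x4, takes a point from camera to tool coordinates, whose origin is the TCP and whose axes are the flange's). Camera axes: x right, y down, z forward; pixel columns grow to the right and rows downward; lengths in m; the calibration is good to about 2 mm. A picture is of the moment at which its call begins: read the wrist's pose just before it. There is no depth.
- robot.finish_job(): hands the job in, once; it reports no verdict.
The state is a dict: "time": time; "joint_positions": joint angles; "joint_velocities": joint speeds; "joint_torque": joint torques, N m; "ee_pos": TCP position; "eef_rot": TCP orientation; "contact_force": force on the tool from outside, world axes, zero at the start; "moment": the same for the moment, N m; "width": finger opening in m.
Only numpy, scipy, OpenCV 4.12 (cv2) and the standard library are available. Lean on these libraries where they do the work, as an engineer would, in place of code of your own. Each camera call takes 0.05 s, during which the arm holds its last target.

## Task

Fit the drip panel in the draining stand: tilt it so that one end goes down through the opening and under the rail, then lower the other end and lay it gently flat on the ledges, midway between the two ends so that each is tucked under its rail, and let go. Then turn the stand one click (it has a peg for that), so that the spout clicks into place over the round steel dish. Leave the dish and everything else on the counter where it is.

Things in the scene. Friction and masses are not known exactly. Their poses are not given: they have to be found in the camera images.
- panel_mid (a point): Drip panel: loose birch plate 180 mm long (x), 120 wide (y), 10 thick, 0.15 to 0.3 kg, an upright tab on its middle; at the start it lies flat on the counter, tab up. This point is the middle of the plate, half-way through its thickness; z is the plate's normal, on the tab's side. Same either way round.
- tab (a point): Upright tab of the drip panel, by which it is held: a flat board 12 mm thick (along the panel's x), 60 wide (along its y), 72 mm tall above the plate's top face. This point is on its centre plane, 50 mm above the plate's top face (55 mm above panel_mid, 22 mm below the tab's top edge). Axes as panel_mid.
- well (a point): Draining stand: open-topped birch box 240 mm long (x), 160 wide (y) on a round turntable 250 mm across. Point: middle of the box at the height of the ledges' top faces, 56 mm above the counter; turns with the box; x towards the spout, z up. Inside 216 mm long, 136 wide; side walls 12 thick, up to 72 mm above this point. With the panel home, panel_mid is 5 mm above this point, within 8 mm of it along x.
- rail (a point): Middle of the top face of the thick rail at the spout end, 100 mm along x from well and 74 above it; the other end is alike. Each rail is 48 mm deep, its underside 26 mm above the ledge, and reaches to 80 mm from the middle (opening 160 mm, less than the panel; a panel midway is covered 10 mm at each end). Ledges reach from the end walls to 60 mm from the middle. Either end may go in first.
- peg (a point): Turning peg: round wooden peg 16 mm across, upright on the rail at the end away from the spout, 100 mm along -x and 64 mm along -y of the box from the turntable's axis; turns with the box. It stands 52 mm above the rail's top; this point is on its axis, 30 mm above the rail's top and 22 mm below the peg's top (160 mm above the counter).
- turntable (a joint): Turn of the stand about the upright axis through well, rad, counter-clockwise from above positive, 0 at the start (within 0.03). Spring clicks at -0.785, 0 and +0.785; stops at -0.9 and 0.9. Leaving a click takes about 0.6 N m (5 N at the peg); past half-way it pulls itself to the next click and settles within 0.04 of it.
- spout_tip (a point): Steel drain spout at the box's +x end, 34 mm wide, sticking out 75 mm from the end wall, 31 to 50 mm above the counter. This point is 190 mm from the turntable's axis, 5 mm from the spout's end. The spout passes above the dish and the tray.
- dish_mid (a point): Round steel dish, 84 mm across, 22 high, loose on the counter, one click left or right of the spout, about 190 mm from the turntable's axis. This point is its centre, half-way up. A low square-cornered wooden tray (85 by 70 by 20 mm) stands at the like place on the other side and is not wanted.
- soap_tray: Bystander, to be left alone: low square-cornered wooden tray. Origin at the centre of its underside.
- cup: Bystander, to be left alone: steel toddler cup, 72 mm across, 75 mm tall. Origin at the centre of its underside.
- spoon: Bystander, to be left alone: orange silicone spoon, 150 mm long. Origin at the centre of its underside; x along its length.
- jar: Bystander, to be left alone: glass jar, 70 mm across, 100 mm tall. Origin at the centre of its underside.
- mug: Bystander, to be left alone: white mug, 80 mm across, 90 mm tall. Origin at the centre of its underside.
- snack_bowl: Bystander, to be left alone: blue ceramic bowl, 120 mm across, 45 mm high. Origin at the centre of its underside.
Not all that is in view belongs to the job. Leave any blue or red look-alike of the part that bears panel_mid alone.

How it is judged (in metres and radians):
On the way, in this order (a step that is already met when the one before it is completed fails the run):
1. the panel, tilted by more than 17 degrees, has one end down through the opening of the box (angle between panel_mid's own z axis and vertical above 0.3 rad and z of panel_mid in the frame of well below 0.095 m and x of panel_mid in the frame of well between -0.06 and 0.06 m and y of panel_mid in the frame of well between -0.03 and 0.03 m), for 0.05 s.
2. the panel lies flat on both ledges, both ends under the rails, let go, before the stand is turned (x of panel_mid in the frame of well between -0.008 and 0.008 m and y of panel_mid in the frame of well between -0.012 and 0.012 m and z of panel_mid in the frame of well between -0.009 and 0.009 m and angle between panel_mid's own z axis and vertical below 0.05 rad and angle between the x axis of panel_mid and the x axis of well, either way round below 0.12 rad and contact force between the fingers and panel below 0.1 N and value of joint turntable between -0.2 and 0.2 rad), for 0.2 s.
At the end, for the whole second after the job is handed in: Panel flat on the ledges (within 3 degrees, middle at most 9 mm above them), within 8 mm of midway along the box so both ends are under the rails, released, at rest; turntable at rest within 0.1 rad of the click by the dish, spout_tip within 30 mm of the dish centre seen from above (x of panel_mid in the frame of well between -0.008 and 0.008 m and y of panel_mid in the frame of well between -0.012 and 0.012 m and z of panel_mid in the frame of well between -0.009 and 0.009 m and angle between panel_mid's own z axis and vertical below 0.05 rad and angle between the x axis of panel_mid and the x axis of well, either way round below 0.12 rad and horizontal distance between spout_tip and dish_mid below 0.03 m and (value of joint turntable between 0.685 and 0.885 rad or value of joint turntable between -0.885 and -0.685 rad) and velocity of joint turntable between -0.05 and 0.05 rad/s and linear speed of panel below 0.02 m/s and contact force between the fingers and panel below 0.1 N); the robot touches nothing.
It fails at once if a bystander is shifted more than 25 mm (distance of any of soap_tray, cup, spoon, jar, mug, snack_bowl from where it was at the start of the episode above 0.025 m).
It fails at once if the dish is shifted more than 20 mm (distance of dish_mid from where it was at the start of the episode above 0.02 m).
It fails at once if the panel is dropped (falls freely faster than 0.6 m/s) (linear speed of panel above 0.6 m/s and contact force between anything else and panel below 0.05 N).
It also fails if it takes over 61 s, if anything falls off the work surface, if the arm or the gripper's body presses on something with over 40 N, if the wrist force passes 120 N, or if a joint passes its speed limit or range.

## Working session

There is one attempt and no reset: what is moved stays moved. The work goes in short steps, Python scripts to look and compute and a tool call to move; the robot and the scene stay as the last step left them, time stands still between calls to the robot, and variables do not carry over. Pictures are saved under pics/ and viewed, and the job is handed in when it is done.

Besides the shell and the picture viewer there is one more tool, called as name(argument=value, ...) on one line, values as JSON. carry_out: Moves the arm, as the interface text tells. Its arguments: {"type":"object","properties":{"plan":{"type":"array"},"newtons":{"type":"number"}},"required":["plan"]}

```bash
ls; mkdir -p pics; python3 - <<'E'
from bench import robot
import cv2,pickle,numpy as np
s=robot.sense();print({k:np.round(v,4).tolist() if k!='time' else v for k,v in s.items()})
d={}
for n in ["scene","side","wrist"]:
    c=robot.capture(n);d[n]=c
    cv2.imwrite(f"pics/{n}0.png",c["frame"][:,:,::-1])
    print(n,{k:np.round(v,4).tolist() for k,v in c.items() if k!='frame'})
pickle.dump((s,d),open('c0.pkl','wb'))
E
```

```text
pics
{'time': 0.0, 'joint_positions': [63.4487, 19.0715, -3.7083, 83.7057, 1.2361, 77.3442, -5.0704], 'joint_velocities': [0.0336, -0.0302, -0.0326, -0.0025, 0.0675, 0.1625, 0.0156], 'joint_torque': [-0.0002, -62.3257, 0.0249, -38.9898, -0.0612, 0.0398, 0.0001], 'ee_pos': [0.2665, -0.5649, 0.2218], 'eef_rot': [-179.9184, 0.002, 25.2588], 'contact_force': [-0.1574, -0.5012, -0.4788], 'moment': [0.0275, -0.0005, -0.037], 'width': 0.0869}
scene {'intrinsics': [[608.5709, 0.0, 308.1444], [0.0, 608.5709, 245.7068], [0.0, 0.0, 1.0]], 'R': [[0.8719, 0.4897, 0.0014], [0.3234, -0.5737, -0.7525], [-0.3677, 0.6565, -0.6586]], 't': [-0.4377, -0.0893, 1.8088]}
side {'intrinsics': [[552.2457, 0.0, 324.1469], [0.0, 552.2457, 234.9312], [0.0, 0.0, 1.0]], 'R': [[-0.6948, -0.719, -0.0161], [-0.4213, 0.4251, -0.8011], [0.5829, -0.5498, -0.5983]], 't': [0.3569, 0.337, 1.3607]}
wrist {'intrinsics': [[366.3398, 0.0, 313.6625], [0.0, 366.3398, 237.8094], [0.0, 0.0, 1.0]], 'T_tool_cam': [[-0.0001, -0.969, -0.2469, 0.0671], [1.0, -0.0003, 0.0008, -0.0002], [-0.0008, -0.2469, 0.969, -0.1629], [0.0, 0.0, 0.0, 1.0]]}
```

View pics/scene0.png

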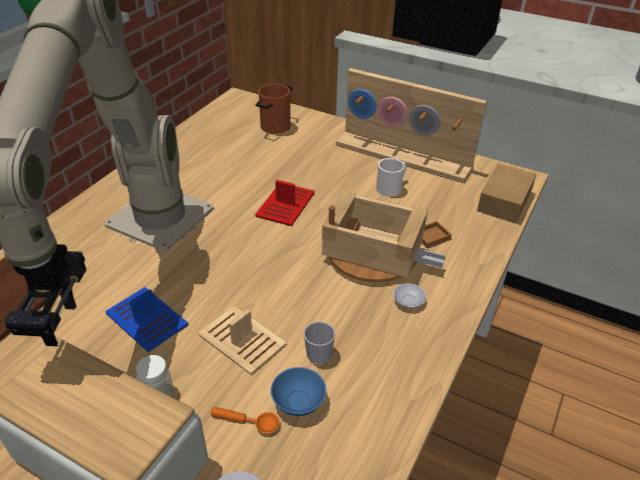

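View pics/side0.png

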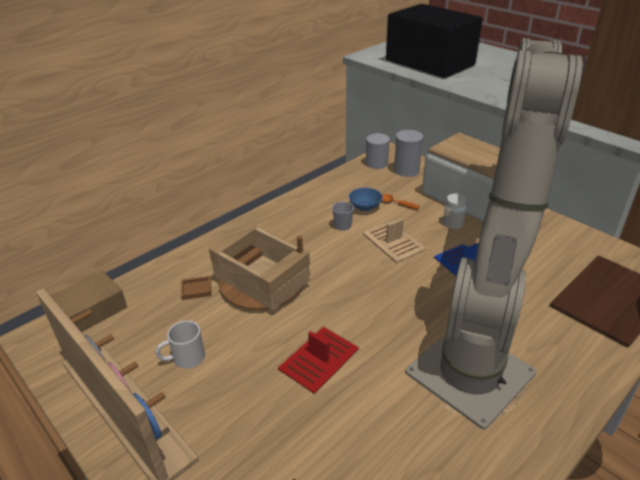

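View pics/wrist0.png

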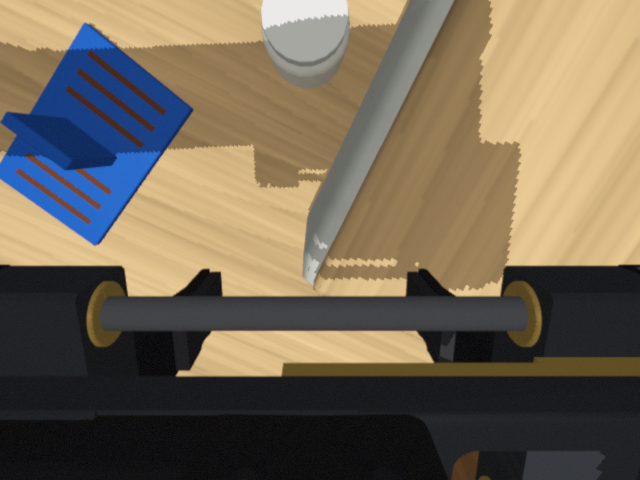

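The scene image shows the birch panel at about (242,338), the box at (375,235) with its spout at (430,258) and peg at (332,215), the dish at (410,297) and the tray at (433,234). I'll zoom in to pick corners.

```bash
python3 - <<'E'
import cv2,pickle
s,d=pickle.load(open('c0.pkl','rb'))
def crop(n,x,y,w,h,out):
    f=d[n]["frame"][y:y+h,x:x+w,::-1]; cv2.imwrite("pics/"+out,cv2.resize(f,None,fx=5,fy=5,interpolation=cv2.INTER_CUBIC))
crop("scene",310,180,150,120,"s_box.png")
crop("scene",185,295,120,90,"s_pan.png")
crop("side",175,215,150,110,"d_box.png")
crop("side",340,200,110,70,"d_pan.png")
E
```

```text
(no output)
```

View pics/s_box.png

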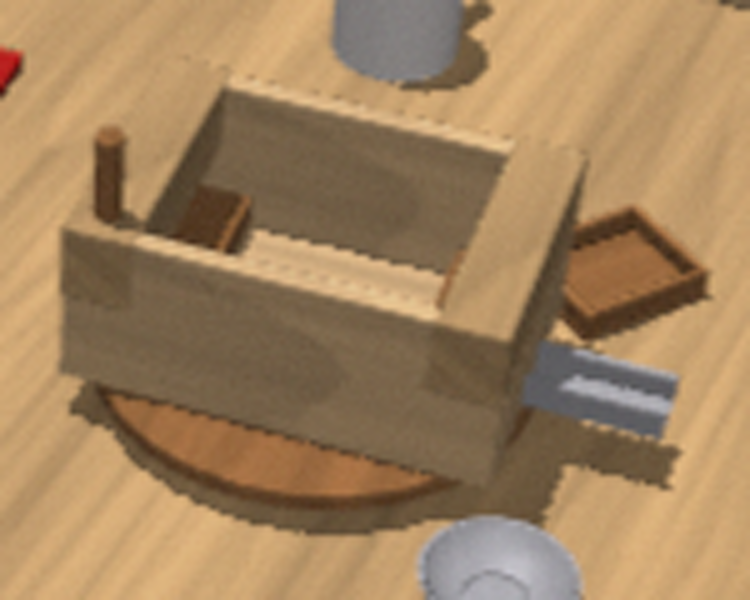

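View pics/d_box.png

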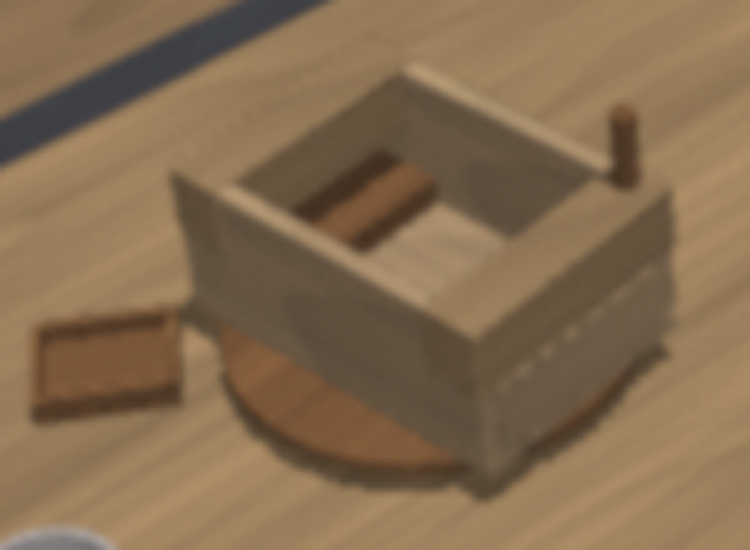

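View pics/s_pan.png

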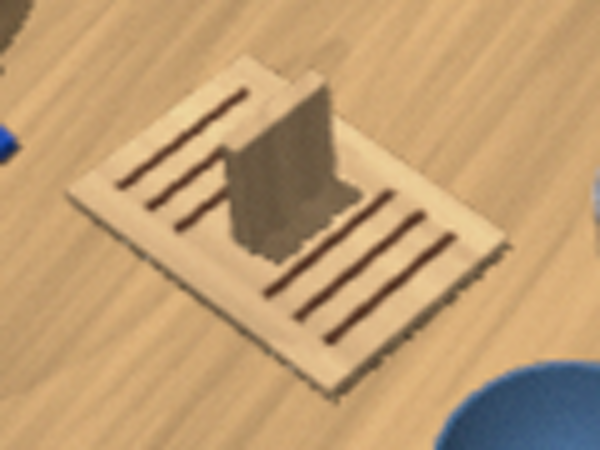

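View pics/d_pan.png

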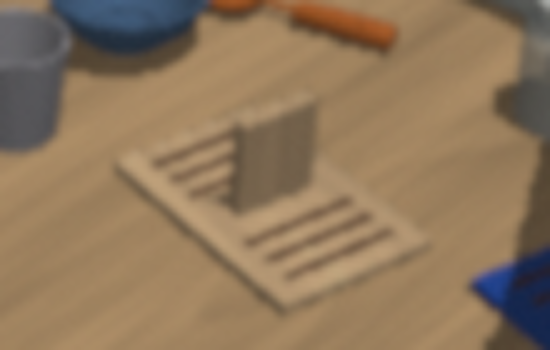

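```bash
cat > h.py <<'E'
import numpy as np,cv2,pickle
from scipy.spatial.transform import Rotation as Ro
from scipy.optimize import least_squares
def proj(c,X):
    X=np.atleast_2d(X); 
    p=X@c["R"].T+c["t"]; p=p@c["intrinsics"].T; return p[:,:2]/p[:,2:]
def ray_at_z(c,uv,z):
    d=np.linalg.inv(c["intrinsics"])@[uv[0],uv[1],1]; d=c["R"].T@d; o=-c["R"].T@c["t"]
    return o+d*(z-o[2])/d[2]
def wristcam(c,s):
    # give world->cam R,t
    Rt=Ro.from_euler('xyz',s["eef_rot"],degrees=True).as_matrix(); T=np.eye(4);T[:3,:3]=Rt;T[:3,3]=s["ee_pos"]
    M=np.linalg.inv(T@c["T_tool_cam"]); return dict(intrinsics=c["intrinsics"],R=M[:3,:3],t=M[:3,3],frame=c["frame"])
def fit(obs,x0,z0):
    """obs: list of (cam, local pt, uv)"""
    def W(x,l): 
        c,s=np.cos(x[2]),np.sin(x[2]); return np.array([x[0]+c*l[0]-s*l[1],x[1]+s*l[0]+c*l[1],z0+l[2]])
    def f(x): return np.concatenate([(proj(c,W(x,l))[0]-uv) for c,l,uv in obs])
    r=least_squares(f,x0,loss='soft_l1',f_scale=1.0); return r.x,np.round(f(r.x).reshape(-1,2),1)
E
python3 - <<'E'
from h import *
s,d=pickle.load(open('c0.pkl','rb'))
S,D=d["scene"],d["side"]
a=lambda u,v:np.array([310+u/5,180+v/5]); b=lambda u,v:np.array([175+u/5,215+v/5])
m=lambda *x:np.array(x)/1000
obs=[(S,m(120,-80,74),a(512,342)),(S,m(120,80,74),a(585,155)),(S,m(-120,-80,74),a(62,225)),(S,m(80,68,74),a(510,152)),
(S,m(-100,-64,126),a(110,133)),(S,m(-100,-64,74),a(109,217)),
(D,m(-100,-64,126),b(624,108)),(D,m(-100,-64,74),b(626,182)),(D,m(-120,-80,74),b(670,190)),(D,m(-120,80,74),b(475,345)),(D,m(120,80,74),b(172,172)),(D,m(80,-68,74),b(410,75))]
x0=ray_at_z(S,(375,235),.1); print(x0)
for sub in (obs,obs[:6],obs[6:]):
    x,r=fit(sub,[x0[0],x0[1],-.3],.056); print("box",x,np.degrees(x[2])); 
    if sub is obs:print(r.tolist())
a=lambda u,v:np.array([185+u/5,295+v/5]); b=lambda u,v:np.array([340+u/5,200+v/5])
for sg in (1,):
  obs=[(S,m(-90,-60,5),a(68,192)),(S,m(-90,60,5),a(245,57)),(S,m(90,-60,5),a(335,388)),(S,m(90,60,5),a(508,243)),(S,m(6,-30,77),a(236,152)),(S,m(6,30,77),a(328,86)),
   (D,m(90,60,5),b(118,162)),(D,m(-90,60,5),b(287,303)),(D,m(-90,-60,5),b(430,240)),(D,m(6,30,77),b(240,118))]
  x0=ray_at_z(S,(242,338),.0)
  for sub in (obs,obs[:6],obs[6:]):
    x,r=fit(sub,[x0[0],x0[1],-1],.005); print("pan",x,np.degrees(x[2])); 
    if sub is obs:print(r.tolist())
print("dish",ray_at_z(S,(410,294),.022)); print("tray",ray_at_z(S,(433,234),.02))
for n,uv in dict(jar=(152,365),cup=(319,330),bowl=(299,387),mug=(391,165),blue=(147,320),red=(286,203)).items(): print(n,ray_at_z(S,uv,.08 if n in('jar','cup','mug') else .03))
E
```

```text
[0.63469655 0.11973124 0.1       ]
box [0.61812838 0.15302131 0.11834112] 6.780446935597921
[[-0.6, -1.0], [0.7, -0.4], [-0.8, -1.2], [-0.1, -0.8], [-0.4, -0.5], [-0.8, -1.3], [-0.3, -0.8], [0.1, -0.7], [0.5, -2.4], [-0.1, -3.5], [-0.6, -3.6], [-1.4, -3.2]]
box [0.62019794 0.15027224 0.12836108] 7.354547958076286
box [0.60904037 0.16012407 0.12385264] 7.096233280175792
pan [ 0.47778763 -0.27833008 -0.19593468] -11.22623015362929
[[-1.3, -0.3], [-0.5, -1.2], [-0.9, 0.6], [0.3, -2.0], [-0.2, 0.2], [0.1, -1.4], [-1.3, -2.1], [-0.7, -1.6], [0.4, -2.4], [-1.7, -1.8]]
pan [ 0.47976419 -0.27956057 -0.20284818] -11.622344419768003
pan [ 0.4687839  -0.27309118 -0.21041582] -12.055938384915946
dish [0.77444292 0.03971125 0.022     ]
tray [0.74092081 0.29338225 0.02      ]
jar [ 0.39162344 -0.48240951  0.08      ]
cup [ 0.65467031 -0.22214166  0.08      ]
bowl [ 0.67401271 -0.34662399  0.03      ]
mug [0.52969062 0.47037745 0.08      ]
blue [ 0.26046026 -0.35840064  0.03      ]
red [0.31283569 0.20241136 0.03      ]
```

The panel is at about (0.479, -0.279) with yaw -11.5°. The box is at about (0.62, 0.15) with yaw about 7°. The dish is clockwise of the spout, so the click is negative. The side camera disagrees with the scene camera by about 1 cm, so I'll refine both positions with the wrist camera.

carry_out(plan=[[[0,0,0],[0.0314,-0.0168,-0.002],0],[[0,0,0],[0.0314,-0.0168,-0.002],0],[[0,0,0],[0.0314,-0.0168,-0.002],0],[[0,0,0],[0.0314,-0.0168,-0.002],0],[[0,0,0],[0.0314,-0.0168,-0.002],0],[[0,0,0],[0.0314,-0.0168,-0.002],0],[[0,0,0],[0.0314,-0.0168,-0.002],0],[[0,0,0],[0.0314,-0.0168,-0.002],0],[[0,0,0],[0.0314,-0.0168,-0.002],0],[[0,0,0],[0.0314,-0.0168,-0.002],0],[[0,0,-0.116],[0,0,0],0],[[0,0,-0.116],[0,0,0],0],[[0,0,-0.116],[0,0,0],0],[[0,0,-0.116],[0,0,0],0],[[0,0,-0.116],[0,0,0],0],[[0,0,-0.116],[0,0,0],0],[[0,0,-0.116],[0,0,0],0],[[0,0,-0.116],[0,0,0],0],[[0,0,0],[0,0,0],0],[[0,0,0],[0,0,0],0]])

```text
time: 2.15
ee_pos: [0.4789, -0.2794, 0.2424]
eef_rot: [-180.0, -0.0, 78.2]
contact_force: [0.5, -0.8, 1.0]
width: 0.087
```

```bash
cat > snap.py <<'E'
import sys
from h import *
from bench import robot
# usage: snap.py tag cams...
tag=sys.argv[1]; d={}
s=robot.sense(); print({k:np.round(s[k],4).tolist() for k in('time','ee_pos','eef_rot','joint_positions','contact_force','width')})
for n in sys.argv[2:]:
    if n=='wrist': s=robot.sense()
    c=robot.capture(n)
    d[n]=wristcam(c,s) if n=='wrist' else c
    cv2.imwrite(f"pics/{n}_{tag}.png",c["frame"][:,:,::-1])
pickle.dump((s,d),open(f'c_{tag}.pkl','wb'))
E
python3 snap.py 1 wrist
```

```text
{'time': 2.15, 'ee_pos': [0.4789, -0.2794, 0.2424], 'eef_rot': [-179.9853, -0.0039, 78.2259], 'joint_positions': [44.4927, 10.9156, -21.605, 91.9706, 4.0881, 77.9092, 10.6107], 'contact_force': [0.4523, -0.7713, 0.9628], 'width': 0.087}
```

View pics/wrist_1.png

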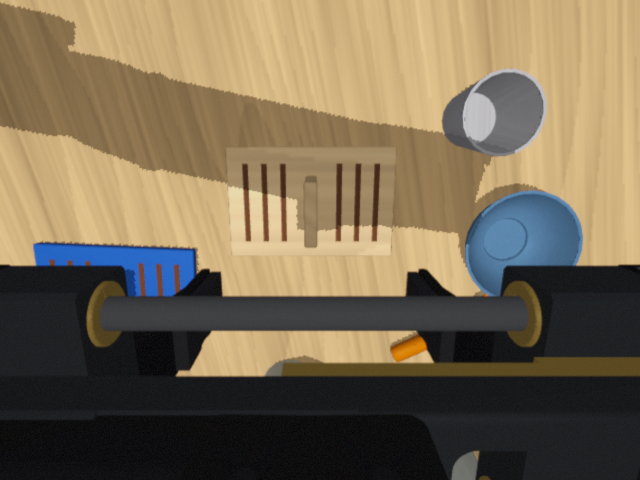

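The wrist view shows the panel square to the gripper. Its corners are at (228,148), (396,148), (390,256) and (232,256), and the tab is at (311,212).

```bash
python3 - <<'E'
from h import *
s,d=pickle.load(open('c_1.pkl','rb'));W=d["wrist"]
img=W["frame"][130:270,210:410,::-1]; cv2.imwrite("pics/w1c.png",cv2.resize(img,None,fx=4,fy=4,interpolation=cv2.INTER_CUBIC))
m=lambda *x:np.array(x)/1000
# image: right = tool y = panel +x ; up = tool +x = world +y = panel +y
obs=[(W,m(-90,60,5),(227.5,148)),(W,m(90,60,5),(396,148)),(W,m(90,-60,5),(391,255)),(W,m(-90,-60,5),(233,255.5)),(W,m(0,30,77),(311,178)),(W,m(0,-30,77),(311,246))]
print(fit(obs,[.479,-.279,-.2],.005)[0]); x,r=fit(obs[:4],[.479,-.279,-.2],.005);print(x,np.degrees(x[2]),r.tolist())
E
```

```text
[ 0.47785787 -0.27311093 -0.20285603]
[ 0.47784889 -0.27479182 -0.20476809] -11.732347220258259 [[-1.6, -0.7], [1.7, -0.9], [0.7, 1.6], [-0.8, 1.3]]
```

View pics/w1c.png

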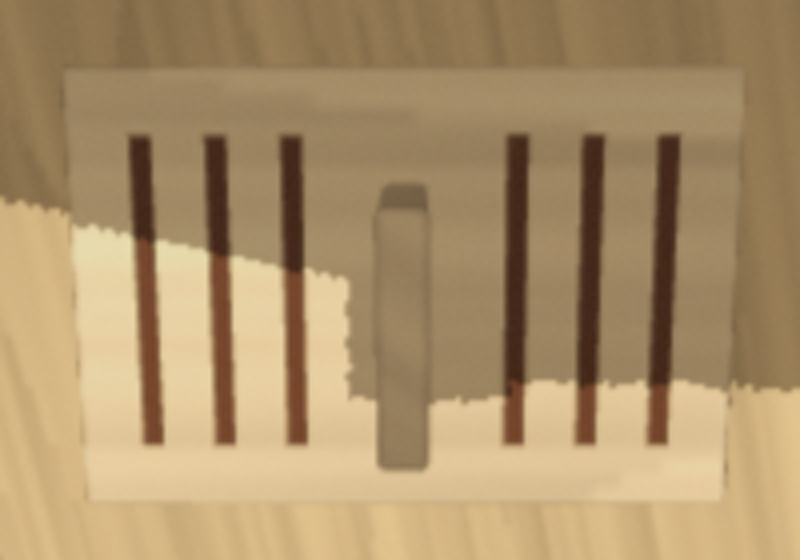

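```bash
python3 - <<'E'
from h import *
s,d=pickle.load(open('c_1.pkl','rb'));W=d["wrist"]
for uv in((310.7,182.5),(310.7,247.5),(310.7,215)): print(ray_at_z(W,uv,.082))
for uv in((227,147.5),(395.5,147.5),(390.5,254.5),(232,254.5)): print(ray_at_z(W,uv,.010))
print(proj(W,[[*s["ee_pos"][:2],.0],[*s["ee_pos"][:2],.082],[*s["ee_pos"][:2],.01]]))
E
```

```text
[ 0.48342434 -0.2448311   0.082     ]
[ 0.47121301 -0.30279579  0.082     ]
[ 0.4774548  -0.27316727  0.082     ]
[ 0.40304336 -0.19822668  0.01      ]
[ 0.57587057 -0.23427497  0.01      ]
[ 0.5527848 -0.3490466  0.01     ]
[ 0.37794868 -0.31257971  0.01      ]
[[313.6542121  206.36121122]
 [313.6515276  221.31316107]
 [313.65394187 207.86633037]]
```

carry_out(plan=[[[0,0,0],[0.002,-0.001,0.03],0],[[0,0,0],[0.002,-0.001,0.035],0],[[0,0,0],[0,0,0.035],0],[[0,0,0],[0,0,0.035],0],[[0,0,0],[0,0,0.035],0],[[0,0,0],[0,0,0.021],0],[[0,0,0],[0,0,0.01],0],[[0,0,0],[0,0,0],0.3],[[0,0,0],[0,0,0],0.6],[[0,0,0],[0,0,0],1],[[0,0,0],[0,0,0],1],[[0,0,0],[0,0,0],1],[[0,0,0],[0,0,0],1],[[0,0,0],[0,0,0],1]], newtons=35)

```text
time: 3.6
ee_pos: [0.4779, -0.2751, 0.0417]
eef_rot: [180.0, 0.0, 78.4]
contact_force: [0.3, -0.3, -1.2]
width: 0.0388
```

```bash
python3 snap.py 2 wrist scene
```

```text
{'time': 3.6, 'ee_pos': [0.4779, -0.2751, 0.0417], 'eef_rot': [179.9843, 0.0092, 78.4228], 'joint_positions': [42.9087, 21.3645, -20.7843, 105.0018, 9.0614, 55.23, 6.67], 'contact_force': [0.268, -0.2612, -1.2382], 'width': 0.0388}
```

View pics/wrist_2.png

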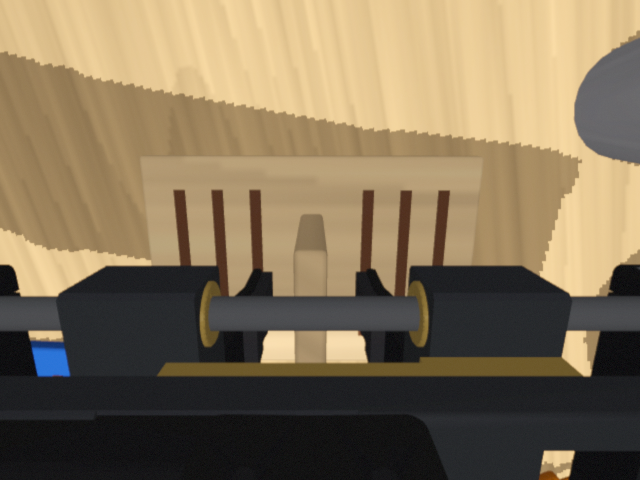

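The tab is between the closing fingers at (311,300). I'll finish the closing and then lift.

carry_out(plan=[[[0,0,0],[0,0,0],1],[[0,0,0],[0,0,0],1],[[0,0,0],[0,0,0],1],[[0,0,0],[0,0,0],1],[[0,0,0],[0,0,0],1],[[0,0,0],[0,0,0],1],[[0,0,0],[0,0,-0.01],1],[[0,0,0],[0,0,-0.02],1],[[0,0,0],[0,0,-0.03],1],[[0,0,0],[0,0,-0.035],1],[[0,0,0],[0,0,-0.035],1],[[0,0,0],[0,0,-0.035],1],[[0,0,0],[0,0,-0.035],1],[[0,0,0],[0,0,-0.03],1],[[0,0,0],[0,0,-0.02],1],[[0,0,0],[0,0,-0.01],1],[[0,0,0],[0,0,0],1]])

```text
time: 5.4
ee_pos: [0.4782, -0.2751, 0.3028]
eef_rot: [179.9, 0.0, 78.4]
contact_force: [0.5, -0.0, -2.2]
width: 0.0122
```

```bash
python3 snap.py 3 wrist scene
```

```text
{'time': 5.4, 'ee_pos': [0.4782, -0.2751, 0.3028], 'eef_rot': [179.887, 0.0389, 78.4372], 'joint_positions': [44.4063, 9.2163, -21.8265, 86.7026, 3.4451, 84.6227, 10.9567], 'contact_force': [0.5393, -0.0385, -2.1958], 'width': 0.0122}
```

View pics/wrist_3.png

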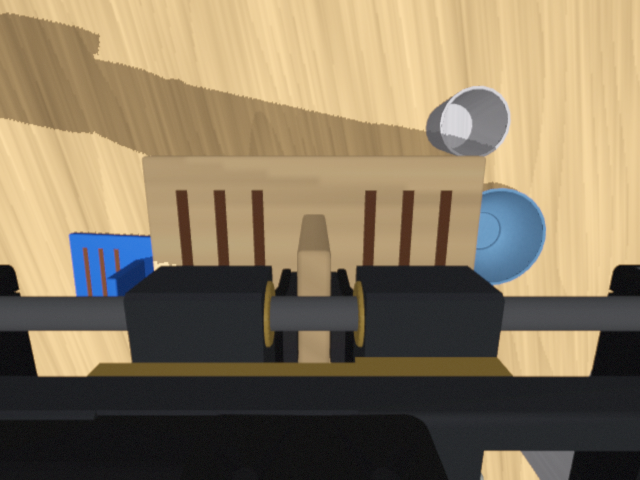

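View pics/scene_3.png

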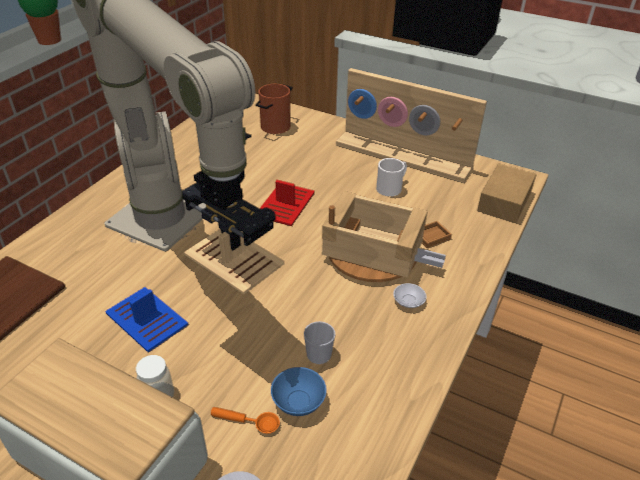

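The panel is held, with the finger width at 12.2 mm. Next I'll move so the wrist camera sees the box beyond the panel.

carry_out(plan=[[[0,0,0],[0.018,0.004,-0.002],1],[[0,0,0],[0.036,0.009,-0.004],1],[[0,0,0],[0.036,0.009,-0.004],1],[[0,0,0],[0.036,0.009,-0.004],1],[[0,0,0],[0.036,0.009,-0.004],1],[[0,0,0],[0.036,0.009,-0.004],1],[[0,0,0],[0.036,0.009,-0.004],1],[[0,0,0],[0.036,0.009,-0.004],1],[[0,0,0],[0.036,0.009,0],1],[[0,0,0],[0.016,0.003,0],1],[[0,0,-0.08],[0,0,0],1],[[0,0,-0.084],[0,0,0],1],[[0,0,-0.084],[0,0,0],1],[[0,0,-0.08],[0,0,0],1],[[0,0,0],[0,0,0],1],[[0,0,0],[0,0,0],1]])

```text
time: 7.1
ee_pos: [0.6196, 0.0241, 0.3307]
eef_rot: [-179.9, 0.0, 97.1]
contact_force: [-0.1, 0.4, -2.5]
width: 0.012
```

```bash
python3 snap.py 4 wrist scene side
```

```text
{'time': 7.1, 'ee_pos': [0.6196, 0.0241, 0.3307], 'eef_rot': [-179.9263, 0.0074, 97.0593], 'joint_positions': [19.7074, 20.299, -35.7903, 72.2938, 11.7057, 91.0579, -7.0956], 'contact_force': [-0.0516, 0.4209, -2.4622], 'width': 0.012}
```

View pics/wrist_4.png

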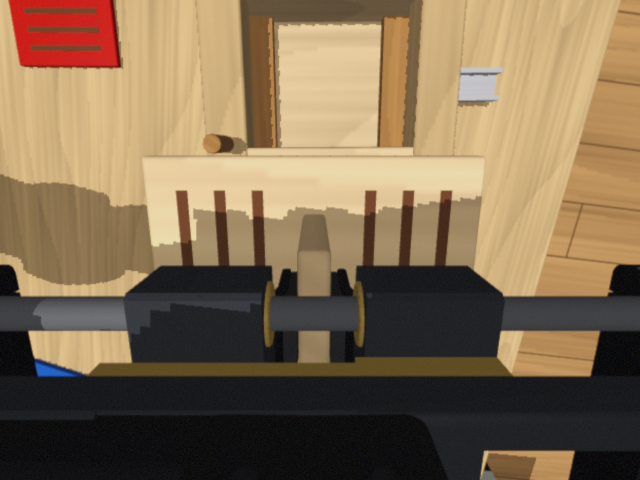

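```bash
python3 - <<'E'
from h import *
s,d=pickle.load(open('c_4.pkl','rb'));W=d["wrist"]
img=W["frame"][0:170,190:510,::-1]; cv2.imwrite("pics/w4c.png",cv2.resize(img,None,fx=2.5,fy=2.5,interpolation=cv2.INTER_CUBIC))
img=W["frame"][110:180,130:330,::-1]; cv2.imwrite("pics/w4d.png",cv2.resize(img,None,fx=4,fy=4,interpolation=cv2.INTER_CUBIC))
E
```

```text
(no output)
```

View pics/w4c.png

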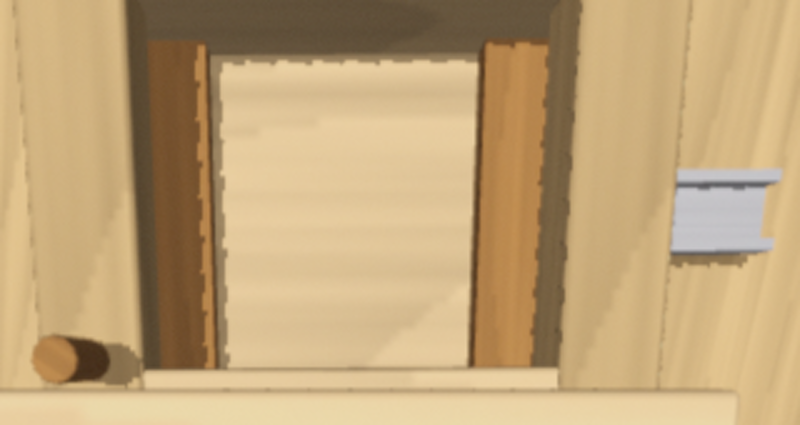

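View pics/w4d.png

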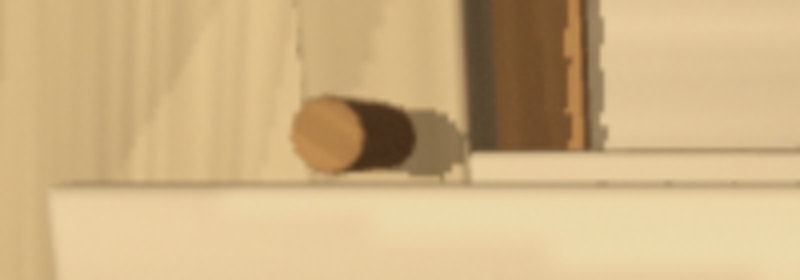

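```bash
cat > boxfit.py <<'E'
from h import *
def boxfit(obs,x0=(.62,.15,.12)):
    # obs: (cam, uv, zrel_mm, xloc or None, yloc or None, weight)
    def f(p):
        o=[]
        c,sn=np.cos(p[2]),np.sin(p[2])
        for cam,uv,z,xl,yl in obs:
            X=ray_at_z(cam,uv,.056+z/1000)[:2]-p[:2]
            if xl is not None:o.append((c*X[0]+sn*X[1])*1000-xl)
            if yl is not None:o.append((-sn*X[0]+c*X[1])*1000-yl)
        return np.array(o)
    r=least_squares(f,x0,x_scale=[.01,.01,.1],loss='soft_l1'); return r.x,f(r.x).round(1)
E
python3 - <<'E'
from boxfit import *
s,d=pickle.load(open('c_4.pkl','rb'));W=d["wrist"]
q=lambda u,v:(190+u/2.5,v/2.5)
obs=[(W,q(126,2),74,-80,None),(W,q(142,350),74,-80,None),(W,q(580,2),74,80,None),(W,q(559,350),74,80,None),
(W,q(300,370),72,None,-68),(W,q(143,369),73,None,-68),(W,q(558,369),73,None,-68),(W,(212,143.5),126,-100,-64),
(W,q(690,2),74,120,None),(W,q(662,350),74,120,None),(W,q(20,140),74,-120,None),(W,q(206,44),0,-60,None),(W,q(215,365),0,-60,None),(W,q(483,44),0,60,None),(W,q(470,365),0,60,None),
(W,q(740,210),-6,None,0)]
x,r=boxfit(obs);print(x,np.degrees(x[2]),r)
T=s
# panel in tool frame
c=d["wrist"]
from scipy.spatial.transform import Rotation as Ro
Rt=Ro.from_euler('xyz',s["eef_rot"],degrees=True).as_matrix()
for uv in((144,156),(485,156)):
    # plate far edge, top face at tool z .031
    X=ray_at_z(W,uv,s["ee_pos"][2]-.031); print(uv,Rt.T@(X-s["ee_pos"]))
E
```

```text
[0.61830675 0.15699269 0.12769451] 7.316356397977428 [ 0.5  0.3  0.2  0.2 -0.3  0.4 -0.4  0.7  0.2 -1.2 -0.3 -0.4  0.8  0.6
 -0.8 -1.2  0.1]
(144, 156) [ 0.06134083 -0.08770563  0.03110499]
(485, 156) [0.061324   0.088525   0.03087826]
```

```bash
python3 - <<'E'
from h import *
for t,(x,y,w,h) in (("3",(170,180,150,120)),("4",(290,120,160,120))):
    s,d=pickle.load(open(f'c_{t}.pkl','rb'));W=d["scene"]
    # overlay predicted panel from tool pose (offset tool x 1.3mm)
    Rt=Ro.from_euler('xyz',s["eef_rot"],degrees=True).as_matrix()
    img=W["frame"][y:y+h,x:x+w,::-1]; img=cv2.resize(img,None,fx=5,fy=5,interpolation=cv2.INTER_CUBIC)
    for pz,col in ((.031,(0,0,255)),):
        L=np.array([[ax*.060,ay*.090,pz] for ax,ay in((1,1),(1,-1),(-1,-1),(-1,1))])
        P=proj(W,L@Rt.T+s["ee_pos"]); P=((P-[x,y]+.5)*5).astype(int)
        cv2.polylines(img,[P.reshape(-1,1,2)],True,col,1)
    cv2.imwrite(f"pics/s{t}c.png",img)
E
```

```text
(no output)
```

View pics/s3c.png

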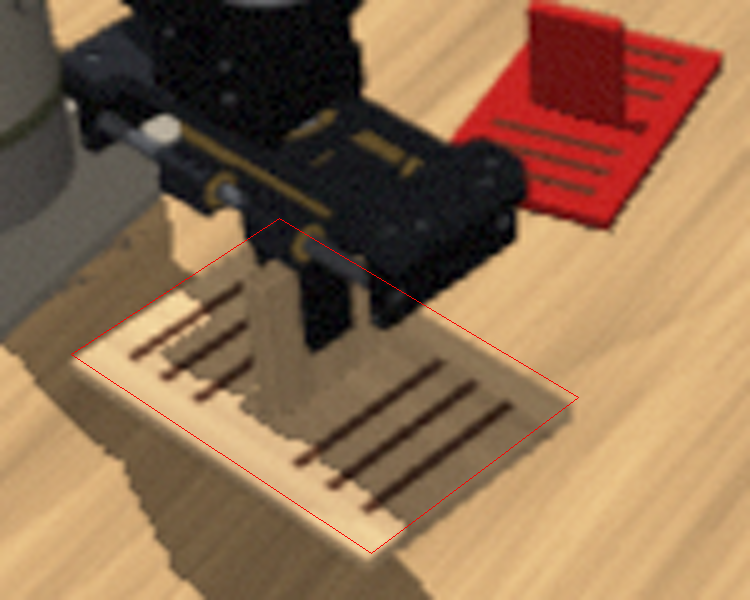

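View pics/s4c.png

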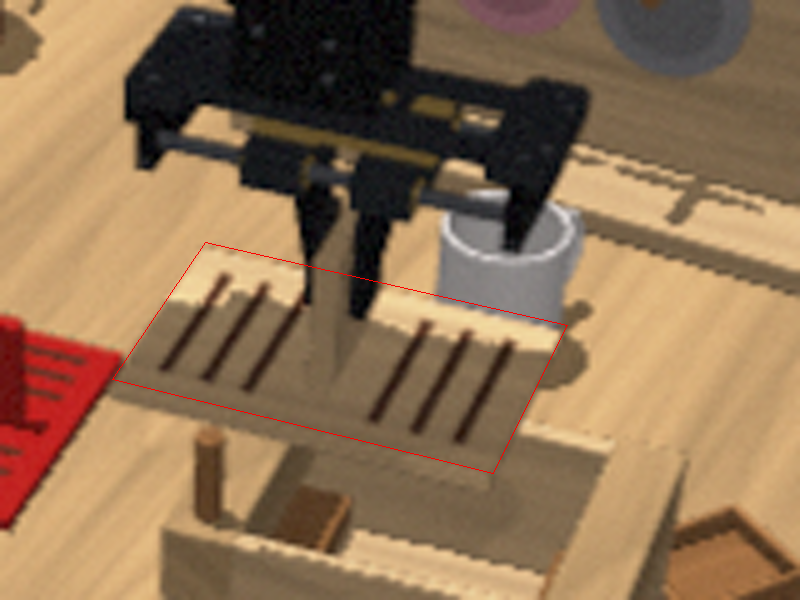

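```bash
cat > ov.py <<'E'
from h import *
def boxov(cam,p,x,y,w,h,out,f=5,col=(0,0,255)):
    img=cam["frame"][y:y+h,x:x+w,::-1]; img=cv2.resize(img,None,fx=f,fy=f,interpolation=cv2.INTER_CUBIC)
    c,s=np.cos(p[2]),np.sin(p[2]); R=np.array([[c,-s,0],[s,c,0],[0,0,1]]); o=np.array([p[0],p[1],.056])
    def poly(L,cl=True):
        P=proj(cam,np.array(L)/1000@R.T+o); P=((P-[x,y]+.5)*f).astype(int); cv2.polylines(img,[P.reshape(-1,1,2)],cl,col,1)
    poly([(120,80,74),(120,-80,74),(80,-80,74),(80,80,74)]);poly([(-120,80,74),(-120,-80,74),(-80,-80,74),(-80,80,74)])
    poly([(80,-68,72),(-80,-68,72),(-80,68,72),(80,68,72)]);poly([(60,-68,0),(60,68,0)],0);poly([(-60,-68,0),(-60,68,0)],0)
    t=np.linspace(0,6.28,20); poly(np.c_[-100+8*np.cos(t),-64+8*np.sin(t),0*t+126])
    poly([(120,17,-6),(195,17,-6),(195,-17,-6),(120,-17,-6)])
    cv2.imwrite("pics/"+out,img)
if __name__=="__main__":
    s,d=pickle.load(open('c_3.pkl','rb')); boxov(d["scene"],(.6183,.1570,.1277),310,180,150,120,"ov3.png"); boxov(d["scene"],(.6195,.1520,.1277),310,180,150,120,"ov3b.png")
E
python3 ov.py
```

```text
(no output)
```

View pics/ov3.png

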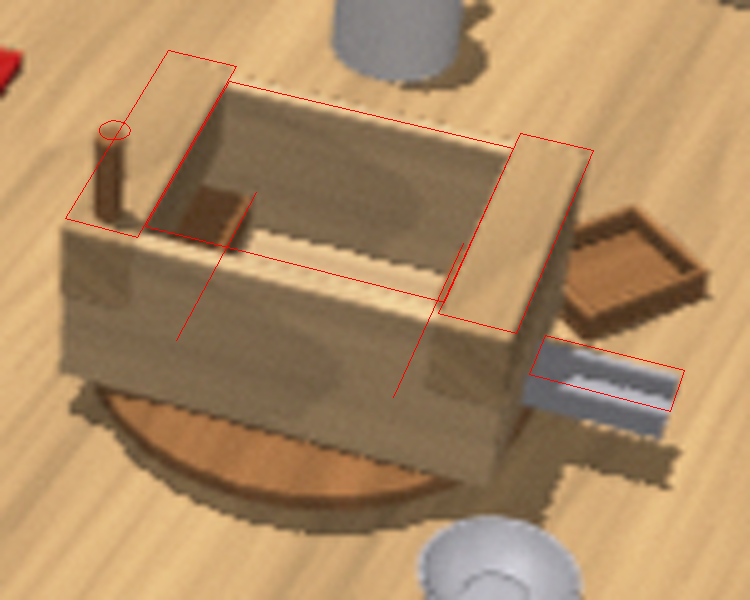

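View pics/ov3b.png

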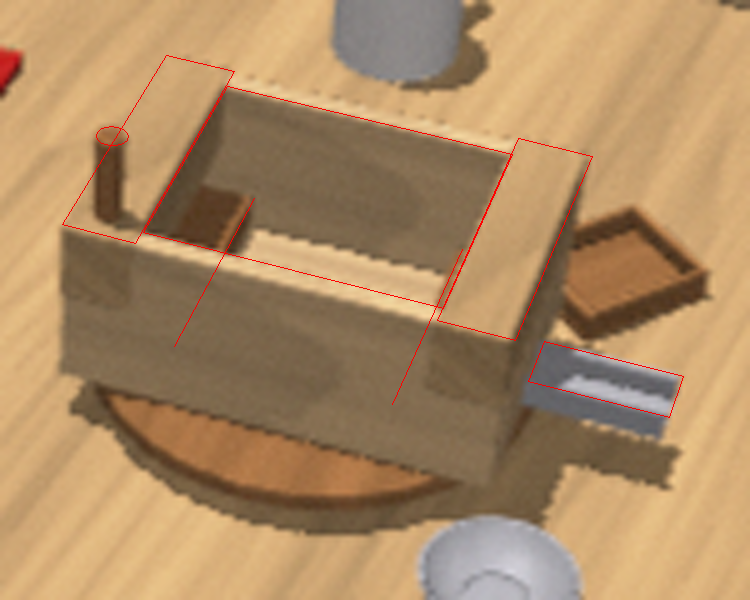

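The wrist fit puts the box at (0.618, 0.157) with yaw 7.3°. Corrected for scene bias, I'll use (0.6188, 0.1545). I'll now move over the opening and tilt the peg-side end down by 27°.

carry_out(plan=[[[0,0,-0.0045],[0.02,0.0025,0],1],[[0,0,0],[0.04,0.0045,0],1],[[0,0,0],[0.045,0.005,0],1],[[0,0,0],[0.0245,0.0025,0],1],[[0,0,0],[0,0,0],1],[[-0.06,0,0],[0,0,0],1],[[-0.09,0,0],[0,0,0],1],[[-0.1,0,0],[0,0,0],1],[[-0.1,0,0],[0,0,0],1],[[-0.08,0,0],[0,0,0],1],[[-0.04,0,0],[0,0,0],1],[[0,0,0],[0,0,0],1],[[0,0,0],[0,0,0],1]])

```text
time: 8.55
ee_pos: [0.6175, 0.154, 0.3318]
eef_rot: [153.1, 0.0, 97.4]
contact_force: [-0.2, 0.4, -1.8]
width: 0.0116
```

```bash
python3 snap.py 5 wrist scene side
```

```text
{'time': 8.55, 'ee_pos': [0.6175, 0.154, 0.3318], 'eef_rot': [153.1185, 0.0305, 97.3933], 'joint_positions': [18.4777, 0.7477, -39.9495, 96.5735, 8.0891, 56.914, -16.8166], 'contact_force': [-0.2351, 0.3758, -1.7732], 'width': 0.0116}
```

View pics/wrist_5.png

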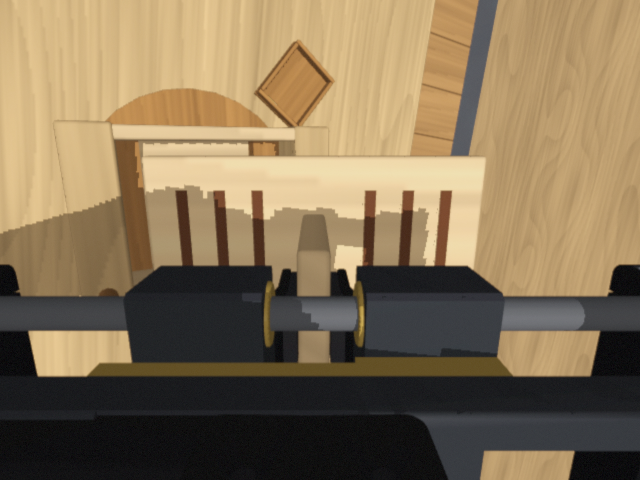

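View pics/scene_5.png

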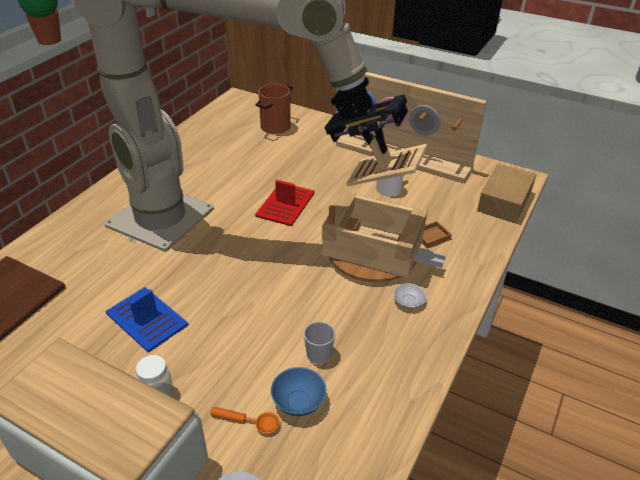

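```bash
python3 - <<'E'
from boxfit import *
s,d=pickle.load(open('c_5.pkl','rb'));W=d["wrist"]
img=W["frame"][100:280,40:350,::-1]; cv2.imwrite("pics/w5c.png",cv2.resize(img,None,fx=2.5,fy=2.5,interpolation=cv2.INTER_CUBIC))
E
```

```text
(no output)
```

View pics/w5c.png

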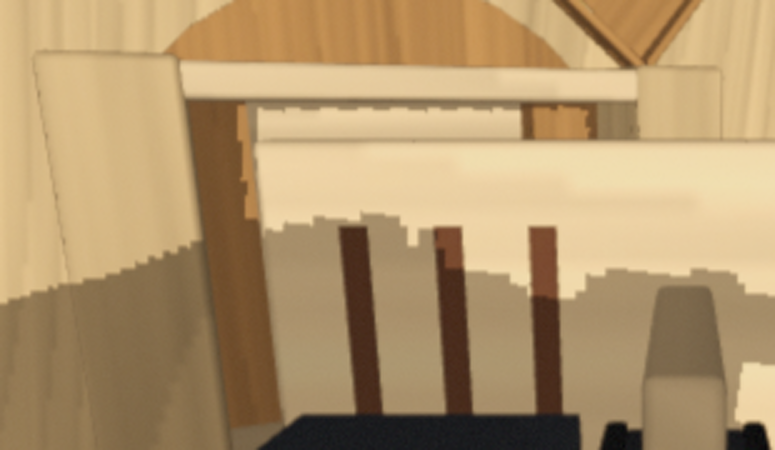

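```bash
python3 - <<'E'
from boxfit import *
s,d=pickle.load(open('c_5.pkl','rb'));W=d["wrist"]
q=lambda u,v:(40+u/2.5,100+v/2.5)
obs=[(W,q(36,54),74,-120,80),(W,q(176,56),74,-80,None),(W,q(206,250),74,-80,None),(W,q(225,400),74,-80,None),(W,q(66,250),74,-120,None),(W,q(92,400),74,-120,None),
(W,q(640,70),74,80,80),(W,q(720,69),74,120,80),(W,q(638,130),74,80,None),(W,q(721,130),74,120,None),(W,q(250,98),72,None,68),(W,q(580,100),72,None,68),(W,q(250,62),72,None,80),(W,q(580,67),72,None,80)]
x,r=boxfit(obs);print(x,np.degrees(x[2]),r)
S=d["scene"]; x,y,w,h=310,130,150,110
Rt=Ro.from_euler('xyz',s["eef_rot"],degrees=True).as_matrix()
img=S["frame"][y:y+h,x:x+w,::-1]; img=cv2.resize(img,None,fx=5,fy=5,interpolation=cv2.INTER_CUBIC)
for pz in(.0315,.0415):
    L=np.array([[ax*.060,ay*.090,pz] for ax,ay in((1,1),(1,-1),(-1,-1),(-1,1))])
    P=proj(S,L@Rt.T+s["ee_pos"]); P=((P-[x,y]+.5)*5).astype(int)
    cv2.polylines(img,[P.reshape(-1,1,2)],True,(0,0,255),1)
cv2.imwrite("pics/s5c.png",img)
E
```

```text
[0.6188174  0.15746149 0.13098945] 7.5051428695488545 [ 1.4  0.6 -1.3 -0.  -0.2  0.6  0.7  1.3 -0.6 -2.3  0.4  0.1 -1.6  0.
 -0.2 -0.4  0.2]
```

View pics/s5c.png

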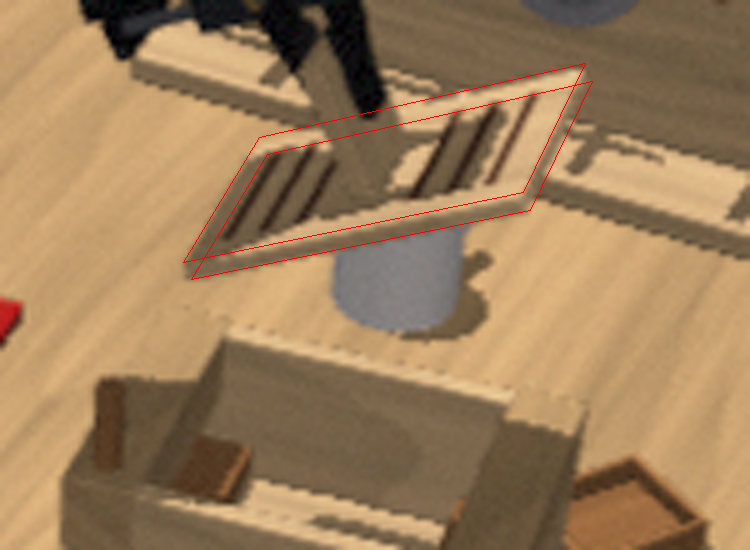

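carry_out(plan=[[[0,0,0],[0,-0.007,0.0134],1],[[0,0,0],[0,-0.0136,0.0268],1],[[0,0,0],[0,-0.0136,0.0268],1],[[0,0,0],[0,-0.0136,0.0268],1],[[0,0,0],[0,-0.0136,0.0268],1],[[0,0,0],[0,-0.0095,0.0187],1],[[0,0,0],[0,-0.0068,0.0134],1],[[0,0,0],[0,0,0],1],[[0,0,0],[0,0,0],1]])

```text
time: 9.6
ee_pos: [0.6177, 0.1552, 0.1605]
eef_rot: [153.1, -0.0, 97.5]
contact_force: [0.5, 0.6, -1.3]
width: 0.0117
```

```bash
python3 snap.py 6 wrist scene side; python3 - <<'E'
from h import *
s,d=pickle.load(open('c_6.pkl','rb'))
for n,(x,y,w,h) in dict(scene=(310,150,150,120),side=(175,180,150,120)).items():
    cv2.imwrite(f"pics/{n}6c.png",cv2.resize(d[n]["frame"][y:y+h,x:x+w,::-1],None,fx=5,fy=5,interpolation=cv2.INTER_CUBIC))
E
```

```text
{'time': 9.6, 'ee_pos': [0.6177, 0.1552, 0.1605], 'eef_rot': [153.0896, -0.0354, 97.4835], 'joint_positions': [15.4393, 8.9167, -39.5195, 110.5552, 20.3384, 37.8986, -28.358], 'contact_force': [0.4551, 0.6281, -1.2606], 'width': 0.0117}
```

View pics/scene6c.png

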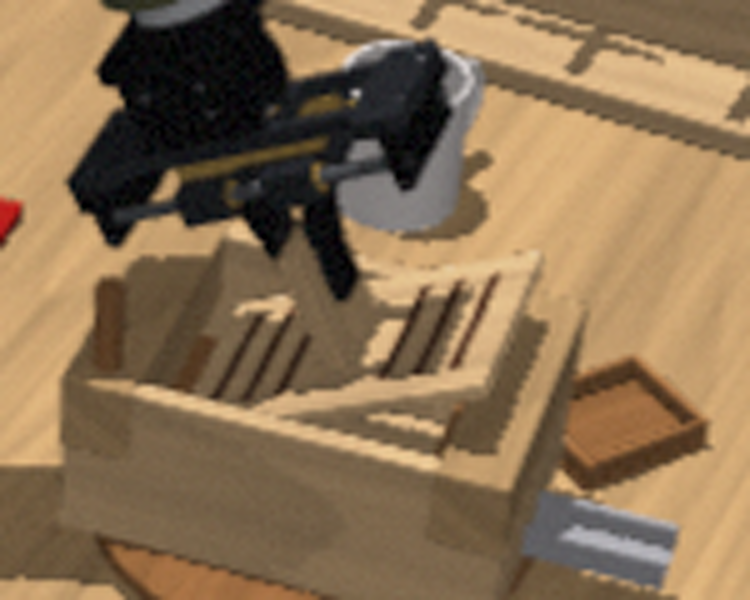

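View pics/side6c.png

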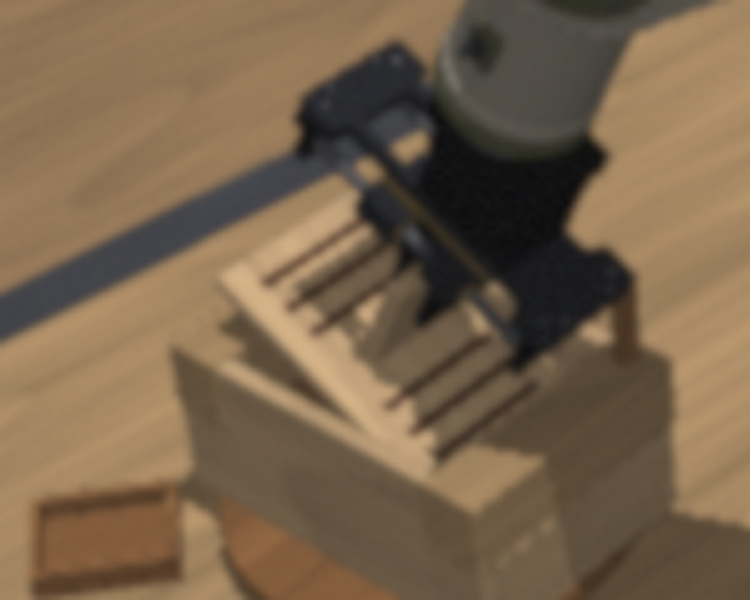

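View pics/wrist_6.png

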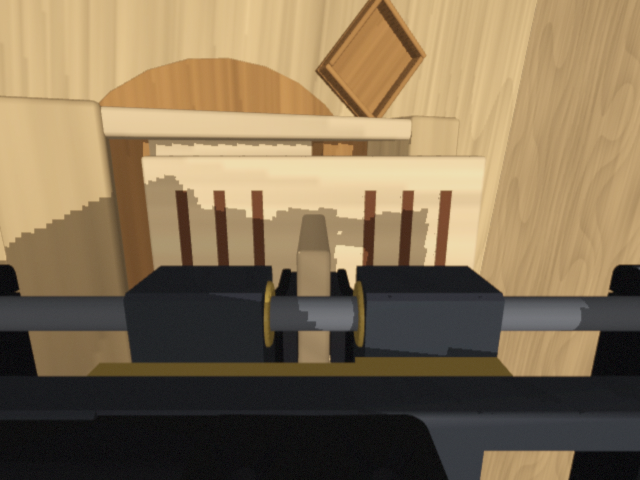

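```bash
python3 - <<'E'
from boxfit import *
s,d=pickle.load(open('c_6.pkl','rb'));W=d["wrist"]
img=W["frame"][90:280,0:480,::-1]; cv2.imwrite("pics/w6c.png",cv2.resize(img,None,fx=1.66,fy=3,interpolation=cv2.INTER_CUBIC))
n=np.array([-np.sin(.1285),np.cos(.1285)])
for uv in((110,137),(250,138.5),(400,140)): print(uv,'wall', n@(ray_at_z(W,uv,.128)[:2]-s["ee_pos"][:2]))
for uv in((105,108),(250,114),(405,120)): print(uv,'wall80', n@(ray_at_z(W,uv,.128)[:2]-s["ee_pos"][:2]))
x,y,w,h=310,150,150,120
S=d["scene"];Rt=Ro.from_euler('xyz',s["eef_rot"],degrees=True).as_matrix()
import ov
ov.boxov(S,(.6189,.154,.1285),x,y,w,h,"ov6.png")
img=cv2.imread("pics/ov6.png")
for pz in(.0315,.0415):
    L=np.array([[ax*.060,ay*.090,pz] for ax,ay in((1,1),(1,-1),(-1,-1),(-1,1))])
    P=proj(S,L@Rt.T+s["ee_pos"]); P=((P-[x,y]+.5)*5).astype(int)
    cv2.polylines(img,[P.reshape(-1,1,2)],True,(255,0,0),1)
cv2.imwrite("pics/ov6.png",img)
E
```

```text
(110, 137) wall 0.06995585704035427
(250, 138.5) wall 0.0698964388428649
(400, 140) wall 0.06986625408483021
(105, 108) wall80 0.08127033550494123
(250, 114) wall80 0.08119233053869586
(405, 120) wall80 0.0813032619925782
```

View pics/w6c.png

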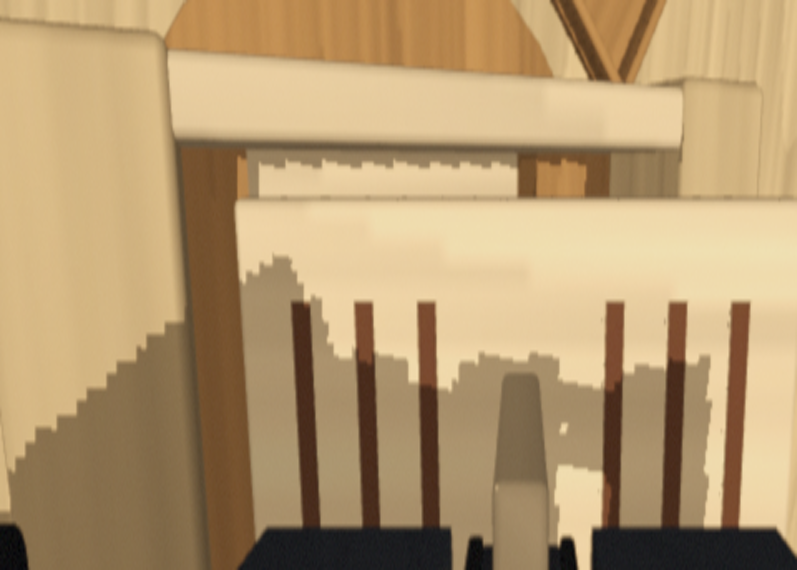

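View pics/ov6.png

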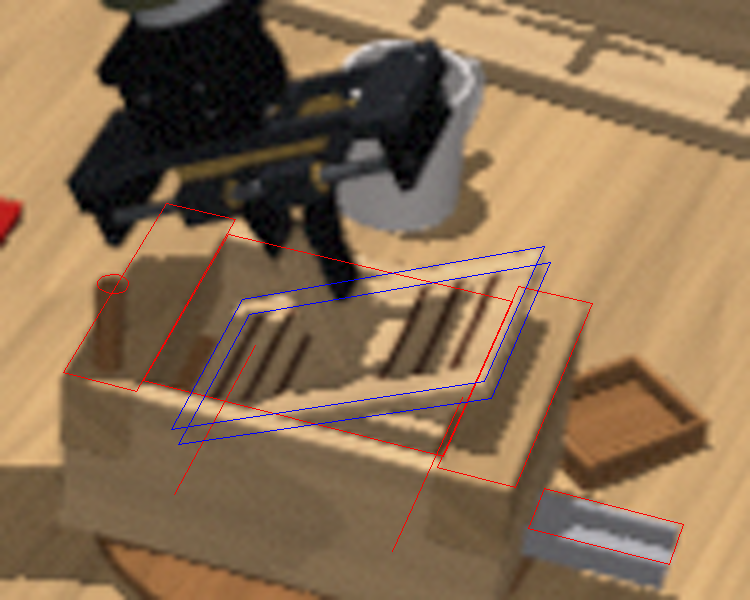

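The wrist view shows 8–9 mm of gap between the panel edge and the +y wall, so it is centred across the width. I'll slide the end under the rail.

carry_out(plan=[[[0,0,0],[0,-0.002,0.004],1],[[0,0,0],[0,-0.002,0.0037],1],[[0,0,0],[0,-0.006,0],1],[[0,0,0],[0,-0.007,0],1],[[0,0,0],[0,-0.007,0],1],[[0,0,0],[0,-0.007,0],1],[[0,0,0],[0,-0.006,0],1],[[0,0,0],[0,0,0],1],[[0,0,0],[0,0,0],1]])

```text
time: 10.65
ee_pos: [0.5882, 0.151, 0.1368]
eef_rot: [153.0, 0.0, 97.5]
contact_force: [0.4, -0.1, -2.0]
width: 0.0112
```

```bash
python3 snap.py 7 wrist scene side; python3 - <<'E'
from h import *
s,d=pickle.load(open('c_7.pkl','rb'))
for n,(x,y,w,h) in dict(scene=(310,150,150,120),side=(175,180,150,120)).items():
    cv2.imwrite(f"pics/{n}7c.png",cv2.resize(d[n]["frame"][y:y+h,x:x+w,::-1],None,fx=5,fy=5,interpolation=cv2.INTER_CUBIC))
E
```

```text
{'time': 10.65, 'ee_pos': [0.5882, 0.151, 0.1368], 'eef_rot': [153.0425, 0.0118, 97.477], 'joint_positions': [15.757, 6.6125, -39.8158, 115.9122, 20.0608, 34.3402, -29.5798], 'contact_force': [0.3702, -0.0656, -2.0434], 'width': 0.0112}
```

View pics/scene7c.png

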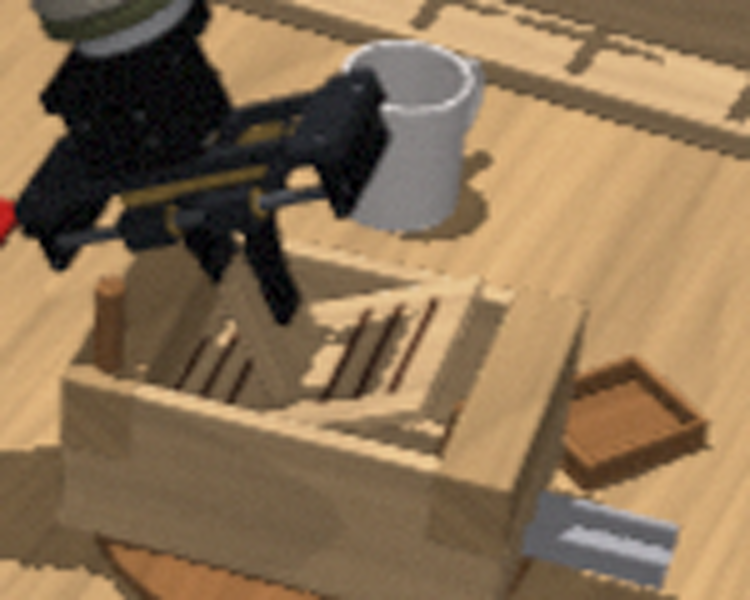

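View pics/wrist_7.png

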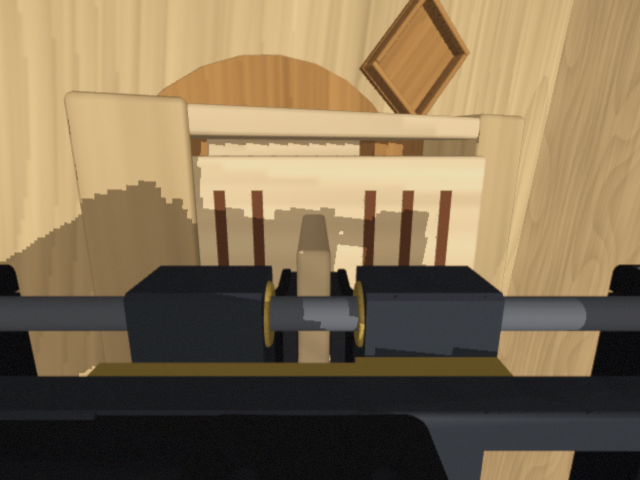

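The end is under the peg-side rail and no contact force shows. Next I'll compute the rotate-down path.

```bash
cat > path.py <<'E'
import numpy as np
h=.0367*1000
def tcp(th,xA,zA):
    t=np.radians(th);c,s=np.cos(t),np.sin(t)
    mid=np.array([xA+90*c-5*s,zA+90*s+5*c]); return mid+h*np.array([-s,c]),mid
if __name__=="__main__":
    cur=np.array([-31.1,80.8]);th=26.95
    W=[(24,-94,3),(21,-96.5,3),(18,-98.5,3),(15,-100,3),(12,-101.5,3),(9,-102.5,3),(6,-103,3),(4,-103,3)]
    for w in W:
        T,mid=tcp(*w); d=T-cur; t=np.radians(th);c,s=np.cos(t),np.sin(t)
        # tool y=(c,s), tool z=(s,-c)
        ty=d@[c,s];tz=d@[s,-c]; wx=np.radians(th-w[0])
        print(w,"wx",round(wx,4),"ty",round(ty/1000,4),"tz",round(tz/1000,4),"tcp",T.round(1)); cur=T;th=w[0]
E
python3 path.py
```

```text
(24, -94, 3) wx 0.0515 ty 0.0007 tz 0.0038 tcp [-28.7  77.7]
(21, -96.5, 3) wx 0.0524 ty -0.0002 tz 0.0038 tcp [-27.4  74.2]
(18, -98.5, 3) wx 0.0524 ty 0.0002 tz 0.0041 tcp [-25.8  70.5]
(15, -100, 3) wx 0.0524 ty 0.0006 tz 0.0043 tcp [-23.9  66.6]
(12, -101.5, 3) wx 0.0524 ty 0.0006 tz 0.0044 tcp [-22.1  62.5]
(9, -102.5, 3) wx 0.0524 ty 0.0011 tz 0.0046 tcp [-20.1  58.3]
(6, -103, 3) wx 0.0524 ty 0.0016 tz 0.0047 tcp [-17.9  53.9]
(4, -103, 3) wx 0.0349 ty 0.0014 tz 0.0032 tcp [-16.1  50.9]
```

carry_out(plan=[[[0.026,0,0],[0,0.0004,0.0019],1],[[0.0255,0,0],[0,0.0003,0.0019],1],[[0.026,0,0],[0,-0.0001,0.0019],1],[[0.0264,0,0],[0,-0.0001,0.0019],1],[[0.0262,0,0],[0,0.0001,0.002],1],[[0.0262,0,0],[0,0.0001,0.0021],1],[[0.0262,0,0],[0,0.0003,0.0021],1],[[0.0262,0,0],[0,0.0003,0.0022],1],[[0,0,0],[0,0,0],1],[[0,0,0],[0,0,0],1]])

```text
time: 11.8
ee_pos: [0.5953, 0.1521, 0.1221]
eef_rot: [165.0, -0.0, 97.5]
contact_force: [-0.5, -0.9, -1.8]
width: 0.0119
```

```bash
cat > loc.py <<'E'
from h import *
import sys
from path import h as hh
s,d=pickle.load(open(f'c_{sys.argv[1]}.pkl','rb'))
p=np.array([.6188,.1567]);c,sn=np.cos(.1285),np.sin(.1285)
e=np.array(s["ee_pos"][:2])-p; x=(c*e[0]+sn*e[1])*1000;y=(-sn*e[0]+c*e[1])*1000;z=(s["ee_pos"][2]-.056)*1000
Rt=Ro.from_euler('xyz',s["eef_rot"],degrees=True).as_matrix(); th=np.degrees(np.arcsin(Rt[2,1]))
t=np.radians(th);C,S=np.cos(t),np.sin(t); mid=np.array([x,z])-hh*np.array([-S,C]); A=mid-np.array([90*C-5*S,90*S+5*C]); B=A+180*np.array([C,S])
print("tcp loc",round(x,1),round(y,1),round(z,1),"th",round(th,2),"mid",mid.round(1),"A",A.round(1),"B",B.round(1))
for n,(X,Y,w,h) in dict(scene=(310,150,150,120),side=(175,180,150,120)).items():
    if n in d: cv2.imwrite(f"pics/{n}{sys.argv[1]}c.png",cv2.resize(d[n]["frame"][Y:Y+h,X:X+w,::-1],None,fx=5,fy=5,interpolation=cv2.INTER_CUBIC))
E
python3 snap.py 8 wrist scene; python3 loc.py 8
```

```text
{'time': 11.8, 'ee_pos': [0.5953, 0.1521, 0.1221], 'eef_rot': [164.9951, -0.0204, 97.4753], 'joint_positions': [14.2521, 16.0397, -39.3866, 105.0367, 18.6306, 49.1424, -25.8773], 'contact_force': [-0.488, -0.9273, -1.7639], 'width': 0.0119}
tcp loc -23.9 -1.6 66.1 th 15.0 mid [-14.4  30.7] A [-100.1    2.6] B [73.8 49.2]
```

View pics/scene8c.png

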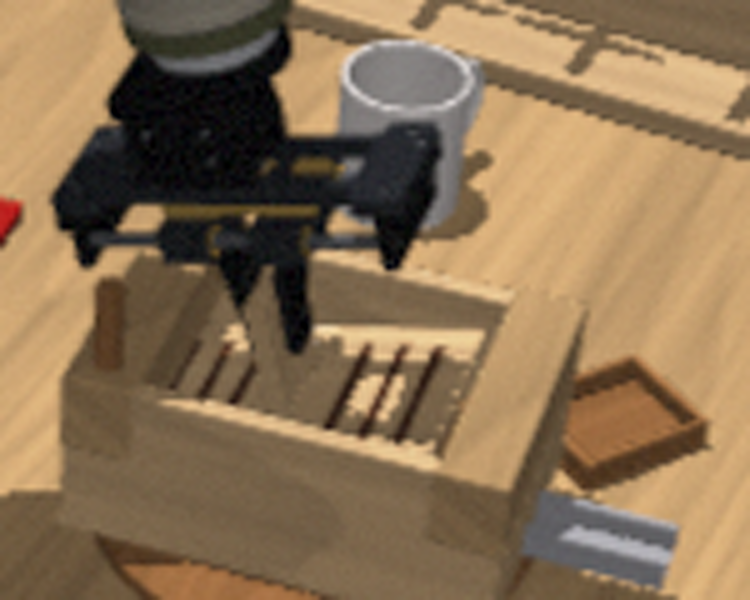

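View pics/wrist_8.png

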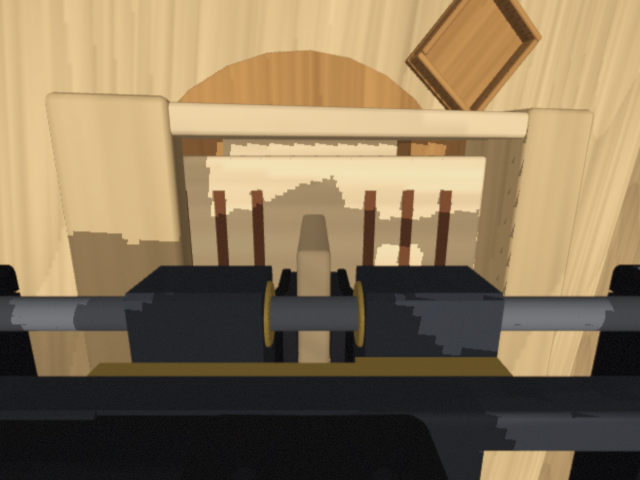

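The path is tracking as planned, with end B inside the opening and end A at -100 mm. I'll continue down to 4°.

carry_out(plan=[[[0.0262,0,0],[0,0.0003,0.0021],1],[[0.0262,0,0],[0,0.0003,0.0022],1],[[0.0262,0,0],[0,0.0005,0.0022],1],[[0.0262,0,0],[0,0.0006,0.0023],1],[[0.0262,0,0],[0,0.0007,0.0023],1],[[0.0262,0,0],[0,0.0008,0.0023],1],[[0.0175,0,0],[0,0.0007,0.0015],1],[[0.0175,0,0],[0,0.0007,0.0015],1],[[0,0,0],[0,0,0],1],[[0,0,0],[0,0,0],1]])

```text
time: 12.9
ee_pos: [0.6024, 0.153, 0.1068]
eef_rot: [176.0, -0.0, 97.5]
contact_force: [-1.0, 0.5, -1.8]
width: 0.0116
```

```bash
python3 snap.py 9 wrist scene; python3 loc.py 9
```

```text
{'time': 12.9, 'ee_pos': [0.6024, 0.153, 0.1068], 'eef_rot': [176.0185, -0.0021, 97.4844], 'joint_positions': [11.3187, 25.4537, -38.0211, 94.3825, 18.6274, 62.3663, -24.2129], 'contact_force': [-1.0205, 0.5127, -1.7532], 'width': 0.0116}
tcp loc -16.7 -1.6 50.8 th 3.98 mid [-14.2  14.2] A [-103.6    2.9] B [76.  15.4]
```

View pics/scene9c.png

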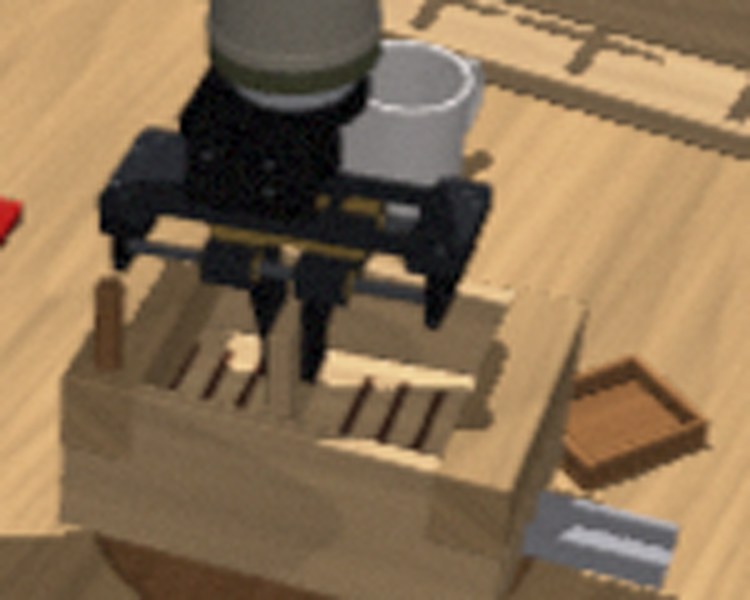

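View pics/wrist_9.png

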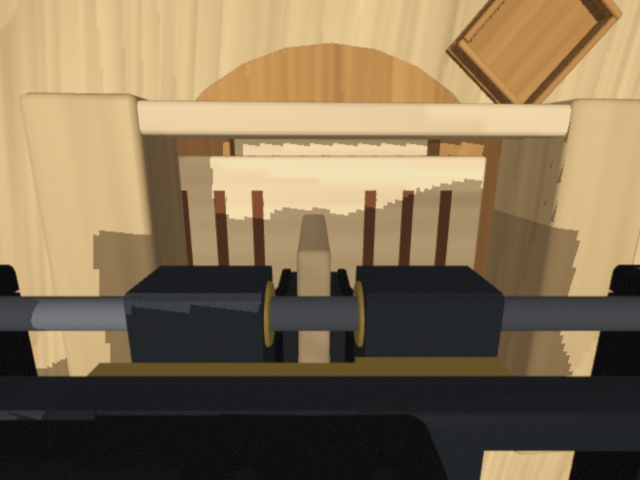

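carry_out(plan=[[[0.0174,0,0],[0,0.0006,0.0017],1],[[0.0174,0,0],[0,0.0007,0.0017],1],[[0.0174,0,0],[0,0.0007,0.0017],1],[[0.0174,0,0],[0,0.0007,0.0017],1],[[0,0,0],[0,0,0],1],[[0,0,0],[0,0.002,0],1],[[0,0,0],[0,0.003,0],1],[[0,0,0],[0,0.003,0],1],[[0,0,0],[0,0.003,0],1],[[0,0,0],[0,0.0025,0],1],[[0,0,0],[0,0,0],1],[[0,0,0],[0,0,0],1]])

```text
time: 14.2
ee_pos: [0.6188, 0.1551, 0.1]
eef_rot: [-180.0, 0.0, 97.5]
contact_force: [-0.2, -0.2, -1.5]
width: 0.012
```

```bash
python3 snap.py 10 wrist scene; python3 loc.py 10
```

```text
{'time': 14.2, 'ee_pos': [0.6188, 0.1551, 0.1], 'eef_rot': [-179.9668, 0.001, 97.4772], 'joint_positions': [9.3205, 30.5521, -36.9122, 88.1502, 19.2445, 67.7949, -23.6262], 'contact_force': [-0.1669, -0.2212, -1.5176], 'width': 0.012}
tcp loc -0.3 -1.6 44.0 th -0.03 mid [-0.3  7.3] A [-90.3   2.4] B [89.7  2.3]
```

View pics/scene10c.png

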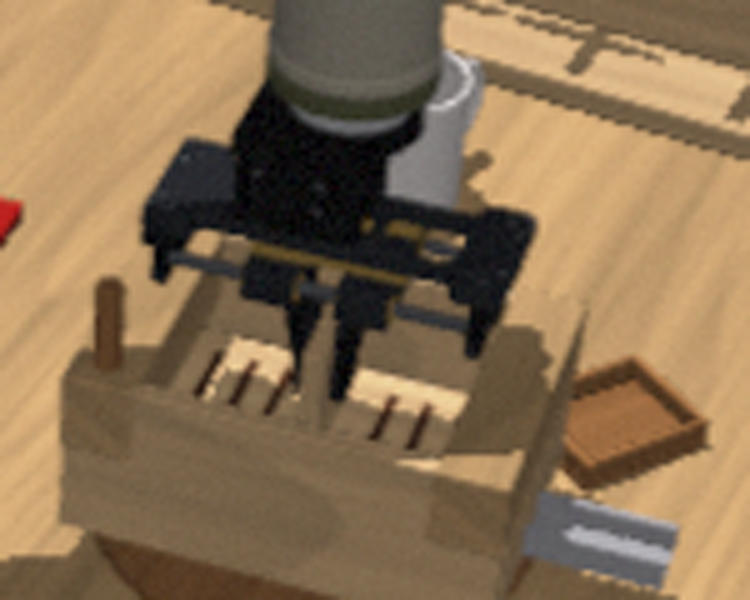

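View pics/wrist_10.png

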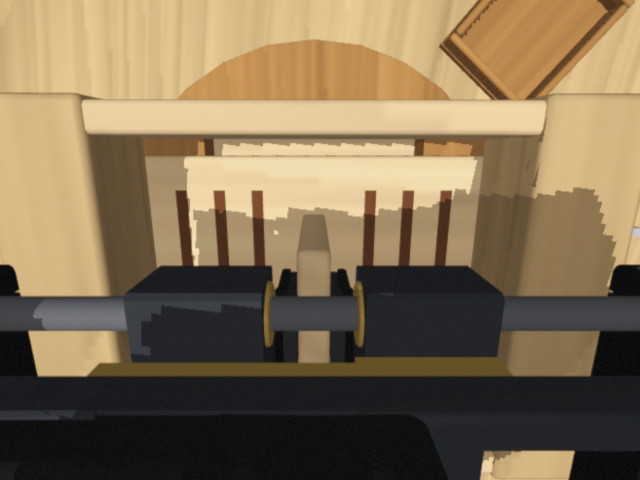

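Centring along the box is within 1 mm: the rail edges at u = 88 and 544 have their middle at 316, and the tab is at 314. I'll lower the last 2.4 mm gently.

carry_out(plan=[[[0,0,0],[0,0.0003,0.0007],1],[[0,0,0],[0,0,0.0007],1],[[0,0,0],[0,0,0.0005],1],[[0,0,0],[0,0,0.0005],1],[[0,0,0],[0,0,0.0003],1],[[0,0,0],[0,0,0],1],[[0,0,0],[0,0,0],1]])

```text
time: 15.0
ee_pos: [0.6192, 0.1551, 0.0976]
eef_rot: [-180.0, 0.0, 97.5]
contact_force: [-0.9, -0.7, 0.9]
width: 0.0117
```

Fz rose from -1.5 to +0.9 N, so the ledges are carrying the panel. I'll let go.

carry_out(plan=[[[0,0,0],[0,0,0.0003],1],[[0,0,0],[0,0,0],0.8],[[0,0,0],[0,0,0],0.7],[[0,0,0],[0,0,0],0.5],[[0,0,0],[0,0,0],0.5],[[0,0,0],[0,0,0],0.5],[[0,0,0],[0,0,0],0.5],[[0,0,0],[0,0,0],0.5]])

```text
time: 15.8
ee_pos: [0.6191, 0.1551, 0.0971]
eef_rot: [-180.0, 0.0, 97.5]
contact_force: [-0.0, 0.4, 0.8]
width: 0.0429
```

```bash
python3 snap.py 11 wrist scene; python3 loc.py 11
```

```text
{'time': 15.8, 'ee_pos': [0.6191, 0.1551, 0.0971], 'eef_rot': [-179.9737, 0.0045, 97.4783], 'joint_positions': [9.2686, 30.7484, -36.8426, 88.2519, 19.3732, 67.5214, -23.6971], 'contact_force': [-0.045, 0.3856, 0.7654], 'width': 0.0429}
tcp loc 0.1 -1.7 41.1 th -0.03 mid [0.1 4.4] A [-89.9  -0.6] B [90.1 -0.6]
```

View pics/wrist_11.png

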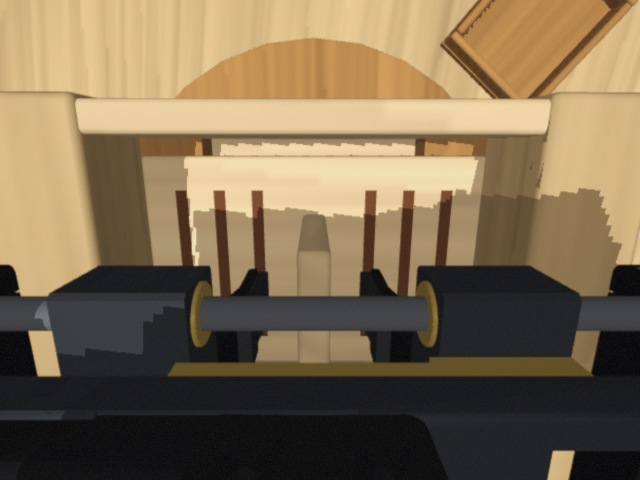

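The panel is released and hasn't moved. I'll lift clear and check it.

carry_out(plan=[[[0,0,0],[0,0,-0.01],0.5],[[0,0,0],[0,0,-0.02],0.5],[[0,0,0],[0,0,-0.04],0.5],[[0,0,0],[0,0,-0.04],0.8],[[0,0,0],[0,0,-0.04],1],[[0,0,0],[0,0,-0.02],1],[[0,0,0],[0,0,-0.005],1],[[0,0,0],[-0.03,0,0],1],[[0,0,0],[-0.04,0,0],1],[[0,0,0],[-0.03,0,0],1],[[0,0,0],[0,0,0],1],[[0,0,0],[0,0,0],1]])

```text
time: 17.1
ee_pos: [0.6319, 0.0553, 0.2713]
eef_rot: [-179.9, -0.0, 97.4]
contact_force: [0.2, 0.9, -0.1]
width: 0.0001
```

```bash
python3 snap.py 12 wrist scene; python3 loc.py 12
```

```text
{'time': 17.1, 'ee_pos': [0.6319, 0.0553, 0.2713], 'eef_rot': [-179.8986, -0.0109, 97.3947], 'joint_positions': [17.7929, 23.24, -37.0725, 76.1094, 13.7818, 85.2197, -10.7772], 'contact_force': [0.1625, 0.8674, -0.0912], 'width': 0.0001}
tcp loc -0.0 -102.3 215.3 th -0.1 mid [-1.000e-01  1.786e+02] A [-90.1 173.7] B [ 89.9 173.4]
```

View pics/wrist_12.png

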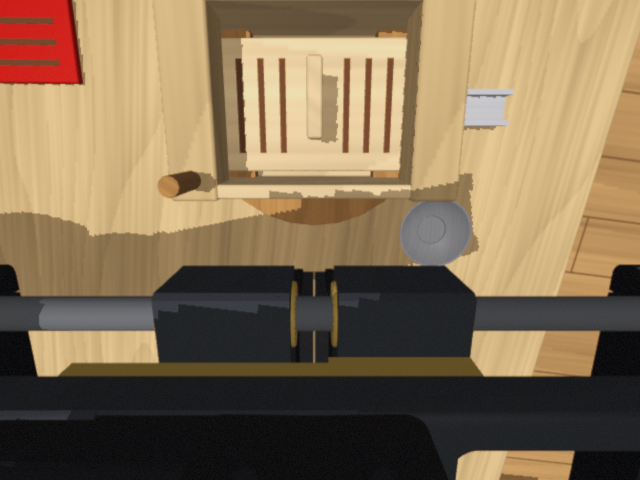

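View pics/scene12c.png

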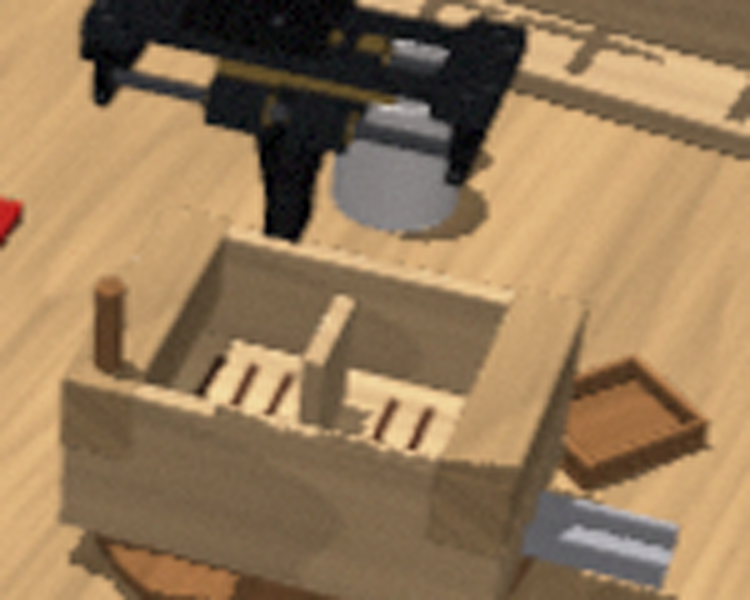

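The panel is home. The slots are symmetric about u = 314.5, against 314.7 for the middle of the rails, so it is within 1 mm. Next is the peg, whose top is at (167,186), and the dish at (436,232).

```bash
python3 - <<'E'
from h import *
s,d=pickle.load(open('c_12.pkl','rb'));W=d["wrist"]
print("peg",ray_at_z(W,(167.5,186),.182),"dish",ray_at_z(W,(436,231),.022))
c=np.array([.6188,.1562]);yaw=.1285
R=np.array([[np.cos(yaw),-np.sin(yaw)],[np.sin(yaw),np.cos(yaw)]]); peg=c+R@[-.1,-.064]; print("peg model",peg)
for a in(0,-.785): 
    y=yaw+a; print("tip",c+.19*np.array([np.cos(y),np.sin(y)]))
th=np.arctan2(*(peg-c)[::-1]); t=np.array([np.sin(th),-np.cos(th)])
print("ang",np.degrees(th),"tangent yaw",np.degrees(np.arctan2(t[1],t[0])))
for off in(.0175,.035): 
    P=peg-t*off; e=P-np.array(s["ee_pos"][:2]); 
    y=np.radians(s["eef_rot"][2]); print(off,P,"tool shift",e@[np.cos(y),np.sin(y)],e@[np.sin(y),-np.cos(y)])
E
```

```text
peg [0.52722598 0.08149884 0.182     ] dish [0.77544122 0.04380156 0.022     ]
peg model [0.52782586 0.079913  ]
tip [0.80723349 0.18054786]
tip [0.76930533 0.04023386]
ang -140.01824926137613 tangent yaw 129.98175073862387
0.0175 [0.53907038 0.06650364] tool shift 0.023092062371201965 -0.09061633736860072
0.035 [0.55031489 0.05309428] tool shift 0.008347021977221265 -0.08119116979556111
```

carry_out(plan=[[[0,0,0],[0.002,-0.02,0],1],[[0,0,0],[0.003,-0.032,0],1],[[0,0,0],[0.003,-0.029,0],1],[[0,0,-0.142],[0,0,0],1],[[0,0,-0.142],[0,0,0],1],[[0,0,-0.142],[0,0,0],1],[[0,0,-0.142],[0,0,0],1],[[0,0,0],[0,0,0.02],1],[[0,0,0],[0,0,0.035],1],[[0,0,0],[0,0,0.035],1],[[0,0,0],[0,0,0.023],1],[[0,0,0],[0,0,0.01],1],[[0,0,0],[0,0,0],1],[[0,0,0],[0,0,0],1]])

```text
time: 18.6
ee_pos: [0.5513, 0.0541, 0.1503]
eef_rot: [180.0, 0.0, 130.1]
contact_force: [0.3, 0.6, 0.5]
width: 0.0004
```

```bash
python3 snap.py 13 wrist scene; python3 loc.py 13
```

```text
{'time': 18.6, 'ee_pos': [0.5513, 0.0541, 0.1503], 'eef_rot': [179.9533, 0.027, 130.0747], 'joint_positions': [25.0777, 17.8599, -41.6157, 98.2588, 12.6395, 68.6234, 20.2755], 'contact_force': [0.3013, 0.6085, 0.5387], 'width': 0.0004}
tcp loc -80.1 -93.1 94.3 th 0.05 mid [-80.1  57.6] A [-170.    52.6] B [10.  52.7]
```

View pics/wrist_13.png

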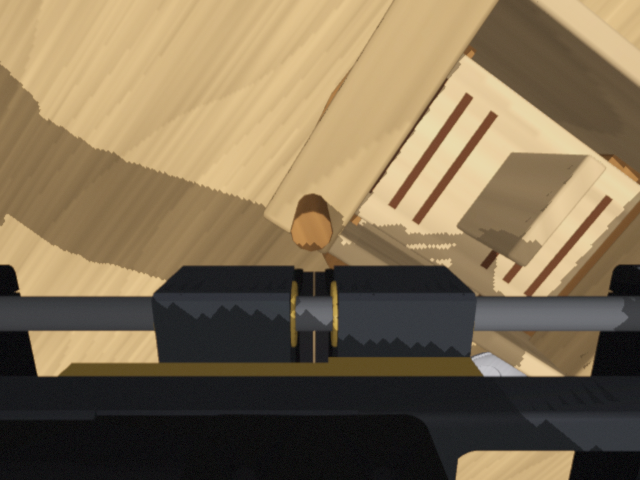

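View pics/scene13c.png

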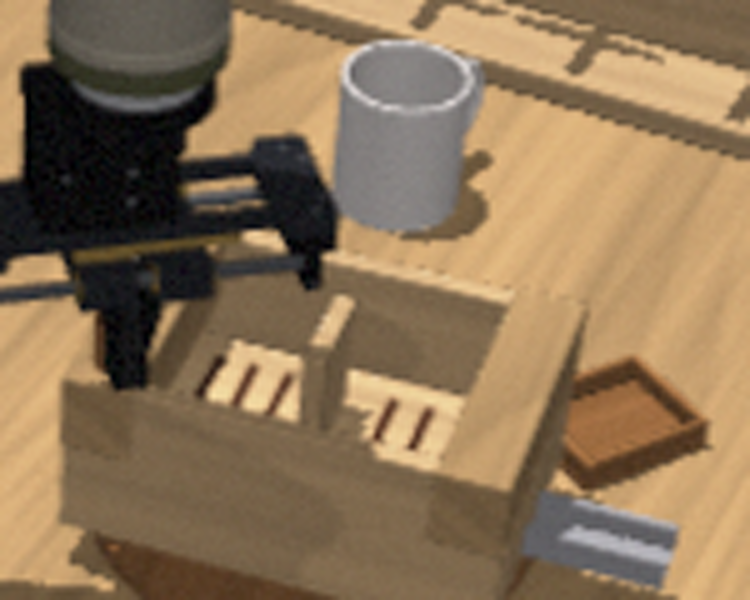

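The peg is straight ahead of the closed fingers at (312,228). I'll push it along the arc.

carry_out(plan=[[[0,0,0],[0.006,0,0],1],[[0,0,0],[0.006,0,0],1],[[0,0,0],[0.005,0,0],1],[[0,0,0.03],[0.0035,-0.0005,0],1],[[0,0,0.05],[0.0059,-0.0007,0],1],[[0,0,0.05],[0.0059,-0.0007,0],1],[[0,0,0.05],[0.0059,-0.0007,0],1],[[0,0,0.05],[0.0059,-0.0007,0],1],[[0,0,0.05],[0.0059,-0.0007,0],1],[[0,0,0],[0,0,0],1]])

```text
time: 19.7
ee_pos: [0.5181, 0.0918, 0.1495]
eef_rot: [-180.0, 0.1, 114.0]
contact_force: [0.5, -2.6, 2.0]
width: 0.0006
```

```bash
python3 snap.py 14 wrist scene; python3 loc.py 14
```

```text
{'time': 19.7, 'ee_pos': [0.5181, 0.0918, 0.1495], 'eef_rot': [-179.9797, 0.052, 113.95], 'joint_positions': [21.6333, 14.0485, -41.3494, 102.2668, 10.0596, 67.4266, 1.1968], 'contact_force': [0.5295, -2.5921, 1.9879], 'width': 0.0006}
tcp loc -108.2 -51.5 93.5 th -0.02 mid [-108.2   56.8] A [-198.2   51.8] B [-18.2  51.7]
```

View pics/wrist_14.png

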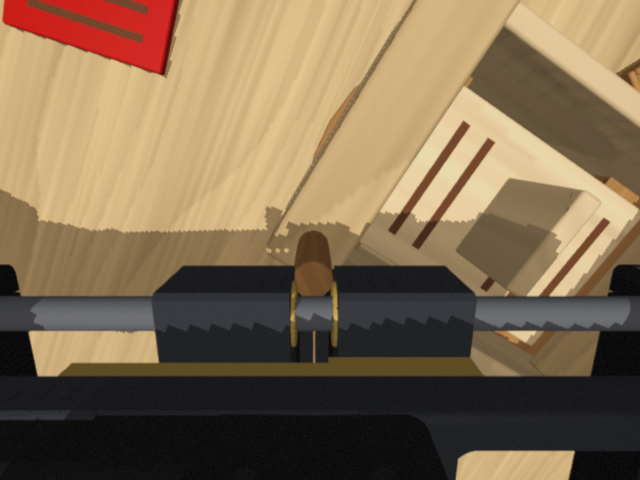

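The stand is turning with the peg in firm contact at about 3 N. I'll keep going past half-way.

carry_out(plan=[[[0,0,0.05],[0.0059,-0.0007,0],1],[[0,0,0.05],[0.0059,-0.0007,0],1],[[0,0,0.05],[0.0059,-0.0007,0],1],[[0,0,0.05],[0.0059,-0.0007,0],1],[[0,0,0.05],[0.0059,-0.0007,0],1],[[0,0,0.05],[0.0059,-0.0007,0],1],[[0,0,0.05],[0.0059,-0.0007,0],1],[[0,0,0.05],[0.0059,-0.0007,0],1],[[0,0,0],[0,0,0],1],[[0,0,0],[0,0,0],1],[[0,0,0],[0,0,0],1]])

```text
time: 20.9
ee_pos: [0.5018, 0.1355, 0.1491]
eef_rot: [-180.0, 0.0, 91.1]
contact_force: [0.1, 1.2, -0.4]
width: 0.0003
```

```bash
python3 snap.py 15 wrist scene; python3 loc.py 15
```

```text
{'time': 20.9, 'ee_pos': [0.5018, 0.1355, 0.1491], 'eef_rot': [-179.9656, 0.0057, 91.126], 'joint_positions': [15.977, 12.9847, -40.2799, 103.216, 9.0645, 67.1005, -26.0038], 'contact_force': [0.0602, 1.1919, -0.351], 'width': 0.0003}
tcp loc -118.8 -6.1 93.1 th -0.03 mid [-118.8   56.4] A [-208.8   51.5] B [-28.8  51.3]
```

View pics/wrist_15.png

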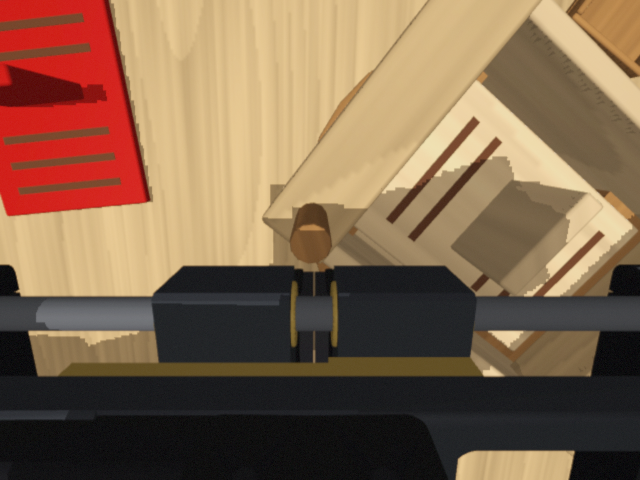

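View pics/scene15c.png

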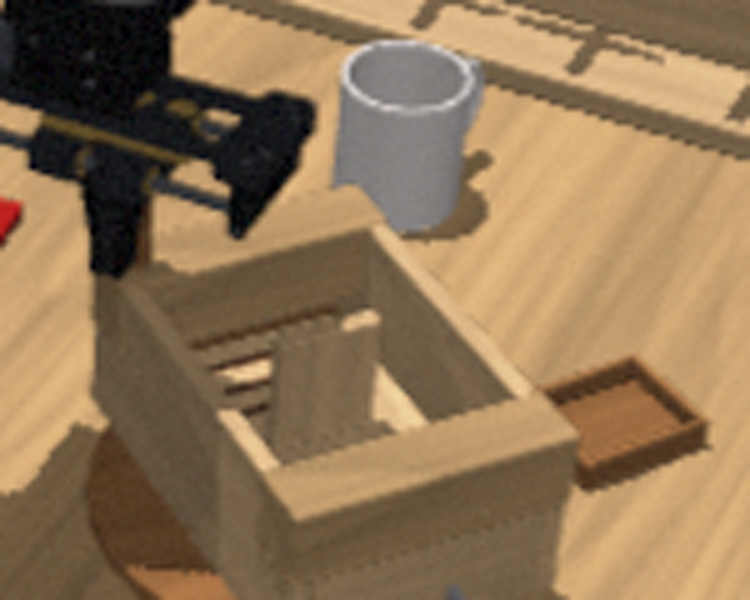

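The stand snapped ahead of the fingers to the click. I'll retract and check.

carry_out(plan=[[[0,0,0],[-0.01,0,0],1],[[0,0,0],[-0.012,0,0],1],[[0,0,0],[0,0,-0.03],1],[[0,0,0],[0,0,-0.04],1],[[0,0,0],[0,0,-0.04],1],[[0,0,0],[0,0,-0.04],1],[[0,0,0],[-0.01,0.025,0],1],[[0,0,0],[-0.02,0.035,0],1],[[0,0,0],[-0.02,0.035,0],1],[[0,0,0],[-0.02,0.03,0],1],[[0,0,0],[-0.01,0.02,0],1],[[0,0,0],[0,0,0],1],[[0,0,0],[0,0,0],1],[[0,0,0],[0,0,0],1]])

```text
time: 22.4
ee_pos: [0.648, 0.0368, 0.2995]
eef_rot: [-180.0, 0.0, 91.1]
contact_force: [-0.5, -1.1, 0.9]
width: 0.0003
```

```bash
python3 snap.py 16 wrist scene; python3 loc.py 16
```

```text
{'time': 22.4, 'ee_pos': [0.648, 0.0368, 0.2995], 'eef_rot': [-179.9849, 0.0063, 91.1112], 'joint_positions': [17.3766, 24.4931, -35.6731, 70.8245, 13.9958, 88.9161, -14.9415], 'contact_force': [-0.5192, -1.0534, 0.8527], 'width': 0.0003}
tcp loc 13.6 -122.6 243.5 th -0.02 mid [ 13.6 206.8] A [-76.4 201.8] B [103.6 201.7]
```

View pics/wrist_16.png

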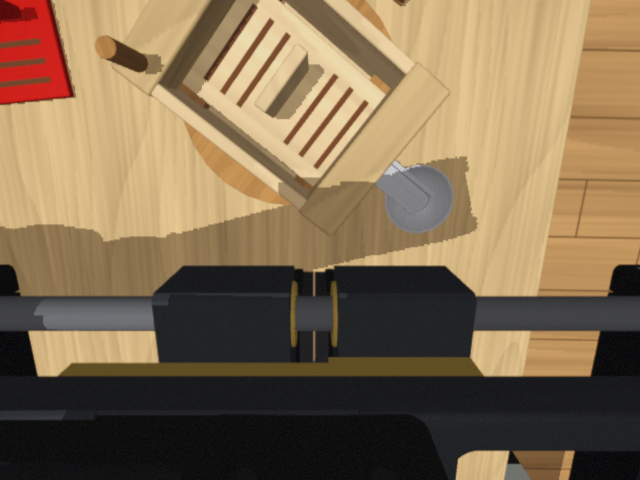

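View pics/scene_16.png

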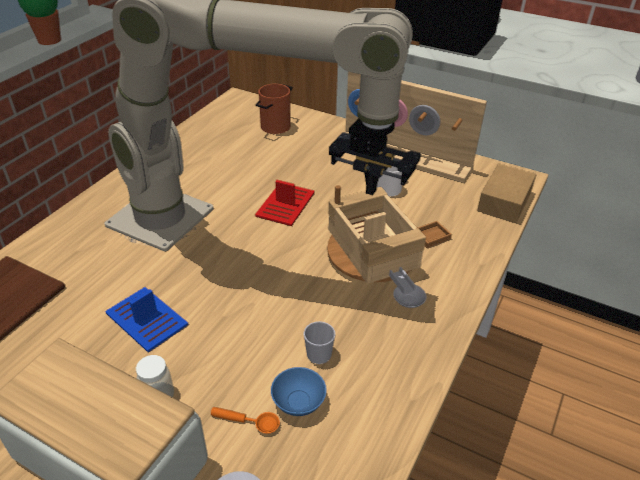

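The spout sits over the dish, with its tip near (422,203) and the dish centre at (419,199). I'll check the numbers for panel centring and the turn angle.

```bash
python3 - <<'E'
from h import *
s,d=pickle.load(open('c_16.pkl','rb'));W=d["wrist"]
img=W["frame"][0:240,90:460,::-1]; cv2.imwrite("pics/w16c.png",cv2.resize(img,None,fx=2.1,fy=2.1,interpolation=cv2.INTER_CUBIC))
E
```

```text
(no output)
```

View pics/w16c.png

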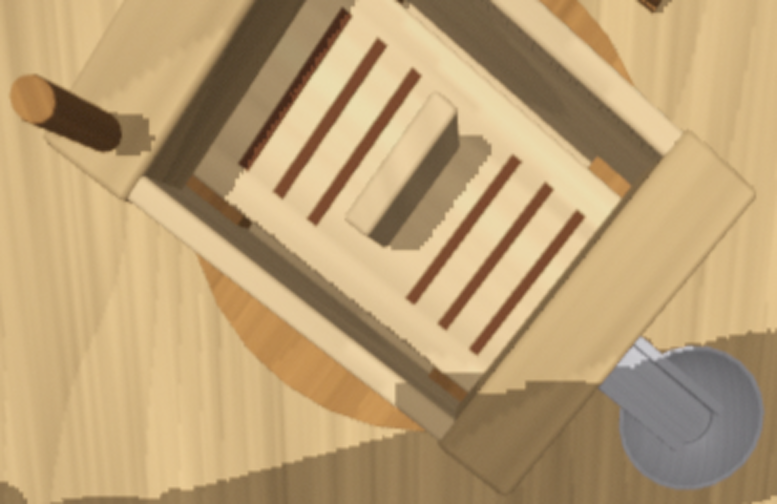

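```bash
python3 - <<'E'
from boxfit import *
s,d=pickle.load(open('c_16.pkl','rb'));W=d["wrist"]
q=lambda u,v:(90+u/2.1,v/2.1)
obs=[(W,q(33,98),126,-100,-64),(W,q(753,193),74,120,80),(W,q(685,132),74,80,80),(W,q(505,493),74,120,-80),(W,q(441,440),74,80,-80),(W,q(127,200),74,-80,-80),(W,q(148,180),73,-80,-68),(W,q(464,412),73,80,-68),(W,q(662,156),73,80,68)]
x,r=boxfit(obs,(.62,.155,-.65)); print(x,np.degrees(x[2]),"turn",x[2]-.1285,r)
c,sn=np.cos(x[2]),np.sin(x[2])
def loc(uv,z):
    e=ray_at_z(W,uv,z)[:2]-x[:2]; return (np.array([c*e[0]+sn*e[1],-sn*e[0]+c*e[1]])*1000).round(1)
for n,a,b in (("L2",(381,42),(280,195)),("L3",(415,73),(314,221)),("R1",(516,158),(412,300)),("R2",(547,187),(444,326)),("R3",(579,215),(476,352))): print(n,loc(q(*a),.066),loc(q(*b),.066))
print("tab top",loc(q(402,163),.138))
print("dish",loc(q(691,418),.022),"want (190,0)")
E
```

```text
[ 0.61883875  0.15713942 -0.64828518] -37.14400494788206 turn -0.7767851837176067 [-0.3  0.5 -2.3 -0.7  0.7 -0.9 -2.6 -0.2  0.4  1.1  0.1  0.2  2.3 -0.3
  0.8  4.8 -0.5 -0.9]
L2 [-50.1  40.7] [-48.9 -42.6]
L3 [-30.   40.2] [-29.2 -42.1]
R1 [30.1 40.8] [ 30.8 -42.3]
R2 [50. 40.] [ 51.1 -42.4]
R3 [70.4 39.8] [ 71.7 -42.5]
tab top [ 0.6 -0.3]
dish [194.    2.9] want (190,0)
```

All checks pass. The panel is centred within about 1 mm, the turn is -0.777 rad, and the tip is about 5 mm from the dish centre. Nothing is being touched, so I'll hand in.

```bash
python3 -c "
from bench import robot
print(robot.finish_job()); print(robot.sense()['time'])"
```

```text
the job is handed in; nothing more can be done
None
the job is handed in; nothing more can be done
```

The drip panel is in the draining stand with both ends under the rails, and the stand is turned one click clockwise so the spout sits over the dish. I handed the job in at about 22.5 s of the 61 s allowed; no verdict was reported.

**What I did:** I gripped the panel by its tab and tilted it 27° so the peg-side end went down and under its rail. I then lowered the other end, slid the panel to the middle, set it down at about 2 N and let go. After that I pushed the peg along its arc with closed fingers until the stand snapped into the click, and moved the arm clear.

**Last checks, from the wrist camera:**

| Check | Result | Limit |
|---|---|---|
| Panel offset along the box | about 0.6 mm | 8 mm |
| Panel offset across the box | about 1 mm | 12 mm |
| Turntable | -0.777 rad | -0.885 to -0.685 |
| Spout tip to dish centre | about 5 mm | 30 mm |

The panel looks flat in the pictures, the gripper is clear of everything, and no bystander appeared to have moved.

**Disagreements:** The cameras did not agree on where the box was. The scene and wrist cameras differed by 5–7 mm in y, and the side camera was about 1 cm off the scene camera. I used the wrist camera's relative measurements for the fit, and the panel went in without noticeable contact force.

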